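# Empty roller canisters into the push-push transfer drawer

### The arm

A 6-joint arm with a two-finger parallel gripper is mounted at the origin on the work surface. World frame = base frame: x ahead of the robot, y to its left, z up, the work surface at z = 0. Lengths are in m, angles in rad, forces in N, time in s.
With the tool pointing down it reaches from about 0.425 to 0.95 m from the base axis. Payload 3.5 kg.
Tool frame: the origin (TCP) lies between the finger pads; the fingertips stand 19 mm ahead of it and the grasp point (between the pads) is the TCP (ctrl.nose_length is the distance from the TCP to the fingertips, in m); z points along the fingers, y is the line along which they close (so a half turn about z gives the same grasp; the last joint's range is limited). The gripper opens to 85 mm and grips with 20 to 120 N. Pads are 22 mm wide; open, the fingers measure 114 mm over their backs; the gripper's body (76 mm by 85 mm) begins 54 mm behind the grasp point. The pads swing forward as they close: fully open they stand 13 mm farther back than shut.
Start: joints at [1.085, 0.286, 1.577, -0, 1.279, -0.15], TCP at [0.222, 0.637, 0.25] pointing down, gripper open.
Joint ranges: [-2.77, 2.77], [-0.9, 2.22], [0.21, 2.48], [-1.53, 4.67], [0.24, 2.81], [-2.84, 2.84]. Speed limits (rad/s): [2.79, 2.79, 3.14, 3.14, 3.14, 3.14].

### API

Orientations are given as a unit quaternion [x, y, z, w].
In Python, from plant import ctrl gives the robot as it stands.
- The arm moves only by the tool apply_moves, never from a script. Its argument "series" is a list of rows, each a list of 6 numbers: the shift along the world's x, y, z scaled (see below), then the turn, a rotation vector about the world's x, y, z scaled (see below). A call has 1 to 20 rows; each row is the pose to reach, as a shift and turn from the pose commanded when the call began; what a row does not reach only later rows make up. The controller multiplies each number of a shift by 0.8 m and each number of a turn by 45 degrees. A row lasts 1/8 s, in which the tool goes at most 62.5 mm and 10.7 degrees, less where a joint would pass 70% of its speed; a pose out of reach is approached as far as the arm can. A call with a number of a shift or a turn outside -1 to 1 is refused whole. A call with a gripper value outside its range is refused whole. "jaw" is the opening, from 0 (shut) to 1 (fully open), set as the call begins (left out, the last holds). The fingers move at their own pace and stop on an object; "squeeze" is the grip in N (left out, the last holds). Time passes only in rows, so rows that repeat a pose let the fingers close. It gives the time, the measured TCP pose, the force, the opening and the grip force at its end, in the units of the state.
- ctrl.get_state(): the state, without advancing time (a new reading comes with each control period).
- ctrl.read_camera(name): name is "scene" or "top" or "wrist"; returns the picture (480x640x3 uint8, red, green, blue); there is no depth.
- ctrl.get_calibration(name): a dict with "fx", "fy", "cx", "cy" (pixels), "xyz" and "orientation" of the camera in the world; the wrist camera has in their place "hand_eye" (4x4, takes a point from camera to tool coordinates, whose origin is the TCP and whose axes are the flange's). Camera axes: x right, y up, looking along -z (the intrinsics and any distortion apply to the point x, -y, -z); pixel columns grow to the right and rows downward; lengths in m; the calibration is good to about 2 mm. A picture is of the moment at which its call begins: read the wrist's pose just before it. get_calibration takes no time and is no camera call.
- ctrl.sign_off(): hands the job in; it is judged then, once.
Trained networks look in the newest picture that a camera, given by its name, has taken for a name from the list of things; names that differ only in an ending like _2 or _b are one class to them, and where a whole thing is asked for, a point or a joint stands for the part that bears it (a point fixed in the world has none). Each returns a list of dicts, best first, with "p" (0 to 1); they miss things now and then, are a little off and sometimes report something else, mostly with a low value. They report only what shows in the picture. A call takes as long as a camera call. They do not tell look-alikes from the thing itself.
- ctrl.boxes_of(thing, camera): "xy" ([column, row] as shares, 0 to 1, of the picture: columns of its width, rows of its height, amid what is visible of it).
- ctrl.silhouettes(thing, camera): "pixels" (480x640 bool, what is visible of it) and "xy" ([column, row] as shares, 0 to 1, of the picture: columns of its width, rows of its height, amid what is visible of it).
The state is a dict: "time": time; "qpos": joint angles; "dq": joint speeds; "joint_efforts": joint torques, N m; "eef_pos": TCP position; "tcp_rot": TCP orientation; "contact_force": force on the tool from outside, world axes, zero at the start; "wrist_torque": the same for the moment, N m; "opening": opening from 0.0 (shut) to 1.0 (fully open); "finger_force": force on a finger pad.
Only numpy, scipy, OpenCV 4.12 (cv2) and the standard library are available. Lean on these libraries where they do the work, as an engineer would, in place of code of your own. Each camera call takes 0.05 s, during which the arm holds its last target. There are 200 camera calls.

### The job

Push the transfer drawer's black push pad in to release its catch so that it springs out, then upturn each of the two canisters over the drawer and shake it until it no longer gets lighter and every roller has dropped into the drawer. Lay each empty canister on its side inside the white returns tray, and when all rollers are in, push the drawer home until its catch holds it shut. Leave the vial carton, the spray bottle and the beaker where they are.

Things in the scene. Friction and masses are not known exactly. Their poses are not given: they have to be found in the camera images.
- unit: low stainless steel transfer unit standing on the table, 200 mm deep (x), 164 mm wide (y), 72 mm high; origin on the table below the middle of its front face, which looks along its own -x (roughly to the robot); the drawer comes out of this face. Fixed
- drawer (a joint): drawer travel in m along the unit's -x: 0 = shut and caught, 0.105 = fully out, -0.0082 = pushed in to the end stop. Push-push catch: a push from shut to the end stop, then let go, frees it and a spring drives it out in about 2 s; a push from out to the end stop, then let go, leaves it caught at 0. Stopping over 1 mm short may do neither. Spring 5 N (shut) to 1.8 N (out); damping 22 N per m/s
- drawer_front (a point): middle of the outer face of the black push pad on the drawer's front panel, 48 mm above the table; pad 60 mm wide, 40 mm high (28 to 68 mm above the table), 12 mm thick; panel 150 mm wide, 8 to 70 mm above the table. The pad's face stands 32 mm proud of the unit when shut; the point moves with the drawer, axes as the unit's
- drawer_floor (a point): middle of the drawer's inner floor, 14 mm above the table, moves with the drawer, axes as the unit's; inside it is 110 mm (x) by 130 mm (y), side and back walls reach 61 mm and the front panel 70 mm above the table; fully out, all of the inside lies open to above
- canister_a: square stainless canister on its side, 95 mm long (own x), 60 mm wide and high, walls 3 mm, 0.16-0.26 kg empty; origin at the middle of the long face it first lies on, own z up then. Mouth: 41 mm square hole in the middle of its -x end, at first turned roughly to the robot; the flat turned-in rim (9.5 mm) holds the rollers back, even upturned, until shaken or rocked over the mouth
- canister_a_mouth (a point): middle of canister_a's mouth, in the plane of its rim; axes as the canister's, own -x points out of the mouth
- canister_b: second canister, same as canister_a
- canister_b_mouth (a point): middle of canister_b's mouth, as for canister_a
- roller_a0: steel crimping roller, disc of 24 mm diameter and 12 mm height, 45 g; origin at the middle of one flat face; at the start inside canister_a, of which 1 to 3 rollers are present
- roller_a1: as roller_a0
- roller_a2: as roller_a0
- roller_b0: same kind of roller, at the start inside canister_b, which also holds 1 to 3
- roller_b1: as roller_b0
- roller_b2: as roller_b0
- tray: white plastic returns tray, fixed, outside 170 mm (x) by 240 mm (y), walls 4 mm thick and 16 mm high, floor 4 mm thick; origin under its middle on the table; takes the two canisters side by side, each lying with its long side along the tray's x
- vial_carton: open paper carton full of green-capped vials, 150 by 240 mm, 44 mm high, origin under its middle: leave alone
- spray_bottle: white bottle, 60 mm diameter, 150 mm high, origin under its middle: leave alone
- beaker: steel beaker, 70 mm diameter, 80 mm high, origin under its middle: leave alone
There are look-alikes about, which are no part of the job. Leave any blue or orange look-alike of the canister_a alone.

How it is judged:
By the outcome, as a careful person would: the job done as asked, in the order asked, and still so for the second after the job is handed in, with the robot touching nothing.
Of roller_a0, roller_a1, roller_a2 only 1 to 3 are there at a start; the rules pass over those that are not, and their reading is None.
Of roller_b0, roller_b1, roller_b2 only 1 to 3 are there at a start; the rules pass over those that are not, and their reading is None.
At some moment in a run one of canister_a, canister_b may be knocked a few centimetres aside while the robot is not near it.
It also fails if it takes over 210 s, if anything falls off the work surface, if the arm or the gripper's body presses on something with over 40 N, if the wrist force passes 120 N, or if a joint passes its speed limit or range.

## Working session

There is one attempt and no reset: what is moved stays moved. The work goes in short steps, Python scripts to look and compute and a tool call to move; the robot and the scene stay as the last step left them, time stands still between calls to the robot, and variables do not carry over. Pictures are saved under pics/ and viewed, at most 14 in all, crops included, and the job is handed in when it is done.

Besides the shell and the picture viewer there is one more tool, called after ">>>" as a command line: name --pt "numbers of a row" for each row, then --argument value for the rest. apply_moves: Moves the arm, as the interface text tells. Shifts and turns lie within -1 to 1; 1 stands for 0.8 m of shift or 45 degrees of turn. Its arguments: {"type":"object","properties":{"series":{"type":"array"},"jaw":{"type":"number"},"squeeze":{"type":"number"}},"required":["series"]}

```bash
ls; mkdir -p pics; cat > h.py <<'E'
import numpy as np, cv2
from plant import ctrl
from scipy.spatial.transform import Rotation as R
def save(cam,name,crop=None,scale=1):
    im=ctrl.read_camera(cam)[:,:,::-1]
    if crop: im=im[crop[1]:crop[3],crop[0]:crop[2]]
    cv2.imwrite('pics/'+name,cv2.resize(im,None,fx=scale,fy=scale,interpolation=cv2.INTER_CUBIC))
def campose(cam,st=None):
    c=ctrl.get_calibration(cam)
    if cam=='wrist':
        st=st or ctrl.get_state(); T=np.eye(4);T[:3,:3]=R.from_quat(st['tcp_rot']).as_matrix();T[:3,3]=st['eef_pos']
        return c,T@np.array(c['hand_eye'])
    T=np.eye(4);T[:3,:3]=R.from_quat(c['orientation']).as_matrix();T[:3,3]=c['xyz'];return c,T
def pix2w(cam,u,v,z,st=None):
    c,T=campose(cam,st)
    d=T[:3,:3]@np.array([(u-c['cx'])/c['fx'],-(v-c['cy'])/c['fy'],-1.])
    return T[:3,3]+d*(z-T[2,3])/d[2]
def w2pix(cam,p,st=None):
    c,T=campose(cam,st); q=T[:3,:3].T@(np.array(p)-T[:3,3]); q=q/-q[2]
    return np.array([c['cx']+c['fx']*q[0],c['cy']-c['fy']*q[1]])
E
python3 - <<'E'
from h import *
for n in('top','scene','wrist'):print(n,ctrl.get_calibration(n))
print(ctrl.get_state())
save('top','top0.png');save('scene','scene0.png')
for t in ['unit','drawer_front','canister_a','tray','vial_carton','spray_bottle','beaker']:
    for d in ctrl.silhouettes(t,'top')[:6]:
        ys,xs=np.nonzero(d['pixels']);r=cv2.minAreaRect(np.c_[xs,ys].astype(np.float32))
        print(t,round(d['p'],2),np.array(d['xy'])*[640,480],[np.round(a,1) for a in r],len(xs))
E
```

```text
pics
top {'fx': 440.5511195080555, 'fy': 440.5511195080555, 'cx': 328.04003065740943, 'cy': 239.3571829509604, 'xyz': array([0.35710277, 0.0309404 , 0.89287663]), 'orientation': array([-0.05961662,  0.05792487,  0.71017944, -0.69909637])}
scene {'fx': 521.00735499635, 'fy': 521.00735499635, 'cx': 321.62779807913194, 'cy': 245.64020519566844, 'xyz': array([ 0.90747001, -0.74482604,  0.96026478]), 'orientation': array([0.37026621, 0.08878375, 0.22870731, 0.89594272])}
wrist {'fx': 333.4769798442224, 'fy': 333.4769798442224, 'cx': 321.87869789088984, 'cy': 236.3853181299857, 'hand_eye': array([[-1.42018397e-03,  9.61416353e-01,  2.75093763e-01,
         7.10076989e-02],
       [ 9.99998963e-01,  1.43153609e-03,  1.59510299e-04,
        -7.85372941e-04],
       [-2.40450840e-04,  2.75093704e-01, -9.61417389e-01,
        -1.24967903e-01],
       [ 0.00000000e+00,  0.00000000e+00,  0.00000000e+00,
         1.00000000e+00]])}
{'time': 0.0, 'qpos': array([ 1.08502845e+00,  2.87195060e-01,  1.57816820e+00,  1.30259873e-05,
        1.27861427e+00, -1.49948955e-01]), 'dq': array([-0.00054853,  
[... 1141 characters left out ...]
ay 0.83 [488.32 247.92] [array([488.5, 245.5]), array([ 85.1, 124.2]), np.float64(83.9)] 10082
tray 0.33 [171.904 283.92 ] [array([169.9, 283.5]), array([59. , 33.7]), np.float64(22.5)] 1864
vial_carton 0.91 [509.312 137.088] [array([506. , 135.2]), array([124.8,  75.2]), np.float64(0.8)] 8992
vial_carton 0.59 [144.576 167.712] [array([146. , 171.5]), array([47.4, 34.6]), np.float64(45.0)] 1352
spray_bottle 0.82 [240.576 120.72 ] [array([241.4, 117.8]), array([54.6, 28.6]), np.float64(63.4)] 1263
beaker 0.66 [147.776 168.288] [array([146.6, 168.8]), array([49.3, 36.1]), np.float64(25.2)] 1439
beaker 0.44 [489.792 248.304] [array([488.6, 246.1]), array([ 85.6, 124.3]), np.float64(83.7)] 10194
```

View pics/top0.png

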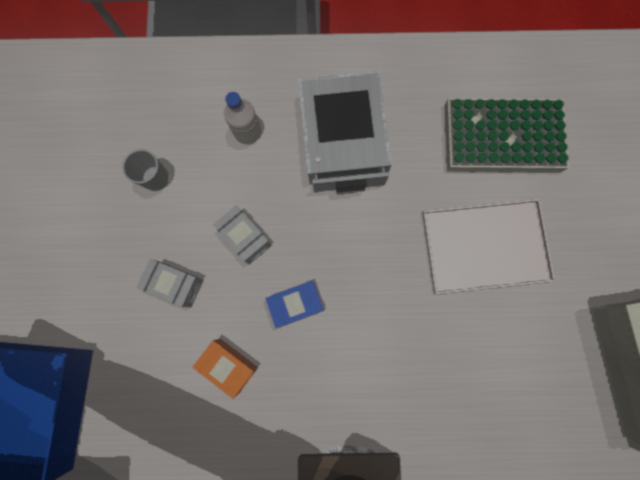

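View pics/scene0.png

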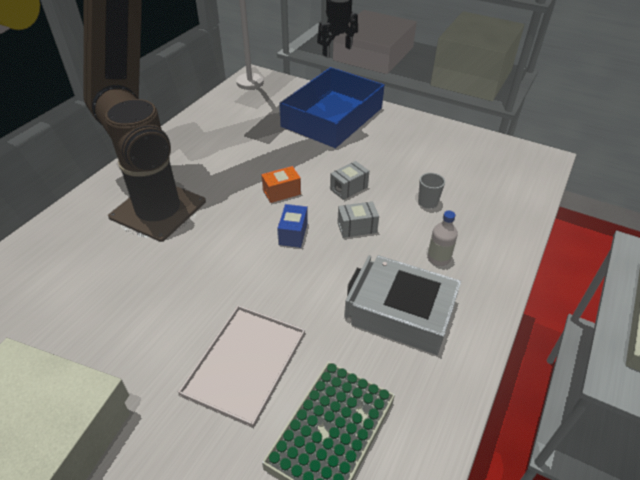

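Steel canisters: top (242,236) and (168,284). These fit, since they are stainless with a band. Look-alikes are the blue one at (294,303) and the orange one at (225,367). I'll confirm with an enlarged crop and compute positions.

```bash
python3 - <<'E'
from h import *
im=ctrl.read_camera('top')[:,:,::-1]; im2=ctrl.read_camera('scene')[:,:,::-1]
a=cv2.resize(im[195:315,125:285],(800,600),interpolation=cv2.INTER_CUBIC)
cv2.imwrite('pics/c1.png',a)
b=cv2.resize(im2[155:245,325:445],(800,600),interpolation=cv2.INTER_CUBIC)
cv2.imwrite('pics/c2.png',np.hstack([cv2.resize(a,(400,300)),cv2.resize(b,(400,300))]))
cv2.imwrite('pics/c3.png',cv2.resize(im[60:200,285:405],(600,700))[:600])
for n,(u,v,z) in dict(cA=(168,284,.06),cB=(242,236,.06),trayc=(488,247,.01),pad=(351,190,.048),unit=(344,125,.072),car=(507,132,.044),blue=(294,303,.06),org=(224,367,.06),bot=(237,105,.14),bk=(141,165,.08)).items():print(n,pix2w('top',u,v,z).round(4))
E
```

```text
cA [0.4164 0.3352 0.06  ]
cB [0.5062 0.197  0.06  ]
trayc [ 0.4845 -0.2915  0.01  ]
pad [ 0.5975 -0.0152  0.048 ]
unit [ 0.7235 -0.0032  0.072 ]
car [ 0.7153 -0.3355  0.044 ]
blue [0.3772 0.0974 0.06  ]
org [0.2633 0.2258 0.06  ]
bot [0.7353 0.1943 0.14  ]
bk [0.6448 0.3903 0.08  ]
```

View pics/c1.png

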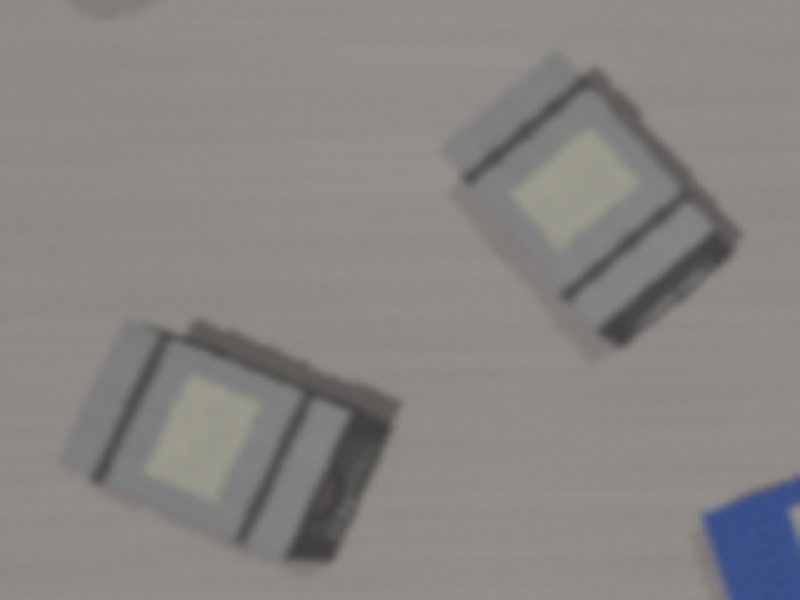

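View pics/c3.png

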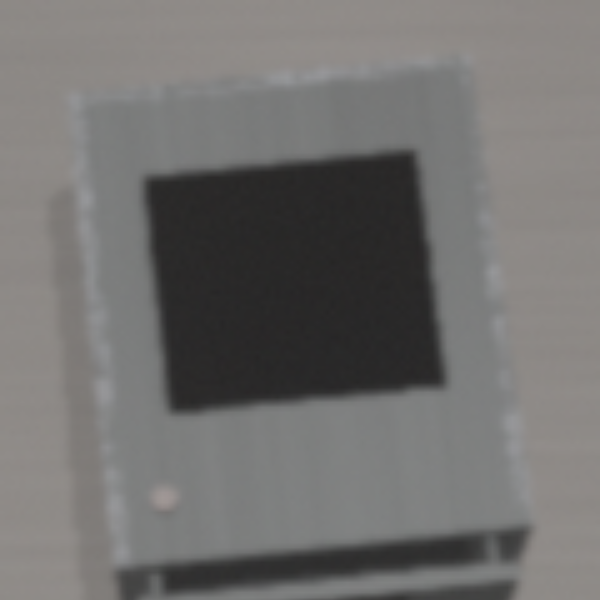

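```bash
python3 - <<'E'
from h import *
def P(l,z):return np.array([pix2w('top',u,v,z)[:2] for u,v in l])
for n,l in dict(L=[(151,259.4),(137.4,287.4),(195.4,276),(182,307)],U=[(236.6,206),(214,225),(269.4,242),(246,264.4)]).items():
    p=P(l,.06);f=p[:2].mean(0);m=p[2:].mean(0);d=f-m
    print(n,'ctr',p.mean(0).round(4),'yaw of +x',np.degrees(np.arctan2(d[1],d[0])).round(1),'len',np.linalg.norm(d).round(4),'w',np.linalg.norm(p[0]-p[1]).round(4),np.linalg.norm(p[2]-p[3]).round(4))
p=P([(308.6,174),(391,165.4),(300,79),(378,72)],.072);print(p.round(4))
f=p[:2].mean(0);b=p[2:].mean(0);d=b-f;print('unit front',f,'yaw',np.degrees(np.arctan2(d[1],d[0])),np.linalg.norm(d))
e=p[0]-p[1];print('yaw from front',np.degrees(np.arctan2(-e[0],e[1])),np.linalg.norm(e))
p=P([(424,212),(538,202.5),(551,282),(434,292)],.016);print('tray',p.round(4),p.mean(0));d=p[0]+p[1]-p[2]-p[3];print(np.degrees(np.arctan2(d[1],d[0])))
E
```

```text
L ctr [0.4196 0.3384] yaw of +x 67.5 len 0.0927 w 0.0575 0.0621
U ctr [0.5098 0.1982] yaw of +x 40.4 len 0.0981 w 0.0566 0.0613
[[ 0.624   0.0675]
 [ 0.6387 -0.0927]
 [ 0.8232  0.0832]
 [ 0.8357 -0.0742]]
unit front [ 0.63138523 -0.01260103] yaw 4.93840176849122 0.19877799291866527
yaw from front 5.246853826129452 0.1609372414189142
tray [[ 0.5578 -0.1645]
 [ 0.5739 -0.3982]
 [ 0.4116 -0.4087]
 [ 0.3955 -0.1759]] [ 0.48470784 -0.28684115]
3.8538375280435075
```

The crop shows both canisters with the dark mouth end at lower right. Top-view mouths are at about (188,292) and (258,254), facing the robot. Unit front at (0.631,-0.013) with yaw 5°. Next I go to the pre-push pose.

>>> apply_moves --pt "0.427 -0.82 0 0 0 0.538" --pt "0.427 -0.82 0 0 0 0.538" --pt "0.427 -0.82 0 0 0 0.538" --pt "0.427 -0.82 0 0 0 0.538" --pt "0.427 -0.82 0 0 0 0.538" --pt "0.427 -0.82 0 0 0 0.538" --pt "0.427 -0.82 0 0 0 0.538" --pt "0.427 -0.82 0 0 0 0.538" --pt "0.427 -0.82 0 0 0 0.538" --pt "0.427 -0.82 0 0 0 0.538" --pt "0.427 -0.82 0 0 0 0.538" --pt "0.427 -0.82 0 0 0 0.538" --pt "0.427 -0.82 0 0 0 0.538" --pt "0.427 -0.82 -0.25 0 0 0.538" --pt "0.427 -0.82 -0.25 0 0 0.538" --pt "0.427 -0.82 -0.25 0 0 0.538" --pt "0.427 -0.82 -0.25 0 0 0.538" --pt "0.427 -0.82 -0.25 0 0 0.538" --jaw 0 --squeeze 40

```text
time: 2.8
eef_pos: [0.5643, -0.0181, 0.051]
tcp_rot: [-0.044, 0.999, 0.0, 0.0]
contact_force: [0.3, 0.1, 0.3]
opening: -0.001
finger_force: 0.0
```

```bash
python3 - <<'E'
from h import *
s=ctrl.get_state();print(s['time'],s['qpos'].round(4),s['eef_pos'].round(4),s['tcp_rot'].round(4),s['contact_force'].round(2))
save('wrist','w1.png')
E
```

```text
2.8 [-2.1180e-01  2.9590e-01  1.9706e+00  1.0000e-04  8.7510e-01 -1.8702e+00] [ 0.5643 -0.0181  0.051 ] [-0.0437  0.999   0.      0.    ] [0.33 0.06 0.3 ]
```

View pics/w1.png

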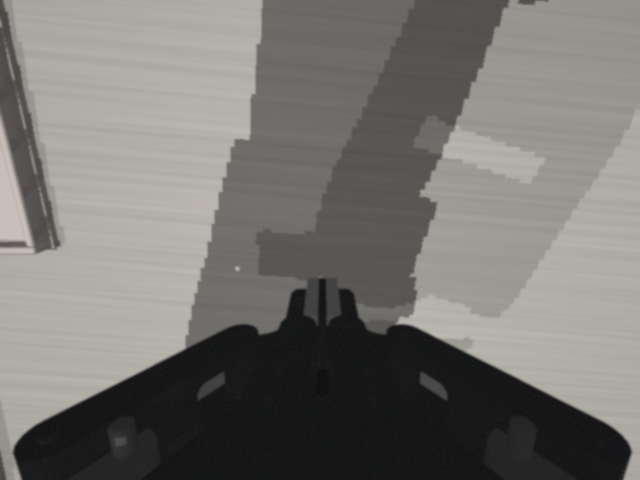

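>>> apply_moves --pt "0.012 0.001 0 0 0 0" --pt "0.02 0.0018 0 0 0 0" --pt "0.026 0.0023 0 0 0 0" --pt "0.03 0.0027 0 0 0 0" --pt "0.033 0.003 0 0 0 0" --pt "0.033 0.003 0 0 0 0"

```text
time: 3.6
eef_pos: [0.5903, -0.0163, 0.0502]
tcp_rot: [-0.043, 0.999, 0.0, -0.0]
contact_force: [0.2, -1.0, -0.9]
opening: 0.001
finger_force: 0.0
```

```bash
python3 - <<'E'
from h import *
s=ctrl.get_state();print(s['time'],s['eef_pos'].round(4),s['contact_force'].round(2))
im=ctrl.read_camera('top')[:,:,::-1];i2=ctrl.read_camera('scene')[:,:,::-1]
cv2.imwrite('pics/t2.png',np.hstack([cv2.resize(im[140:220,300:400],(400,320)),cv2.resize(i2[240:340,320:445],(400,320))]))
E
```

```text
3.6 [ 0.5903 -0.0163  0.0502] [ 0.22 -0.97 -0.95]
```

View pics/t2.png

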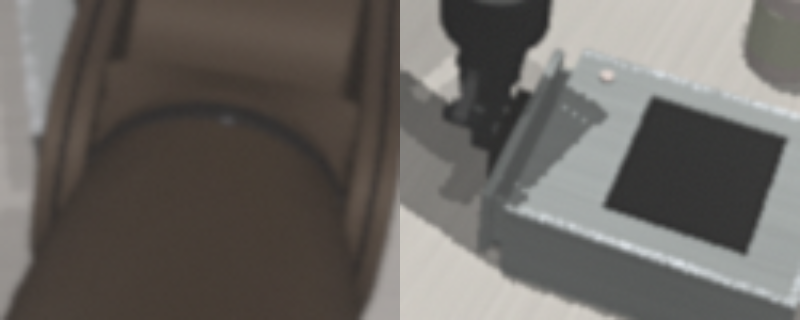

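>>> apply_moves --pt "0.003 0.0003 0 0 0 0" --pt "0.006 0.0005 0 0 0 0" --pt "0.006 0.0005 0 0 0 0" --pt "0.006 0.0005 0 0 0 0"

```text
time: 4.2
eef_pos: [0.594, -0.0159, 0.0501]
tcp_rot: [-0.043, 0.999, 0.0, -0.002]
contact_force: [-4.8, -0.5, 3.4]
opening: -0.0
finger_force: 2.6
```

>>> apply_moves --pt "0.003 0.0003 0 0 0 0" --pt "0.005 0.0005 0 0 0 0" --pt "0.005 0.0005 0 0 0 0" --pt "0.005 0.0005 0 0 0 0"

```text
time: 4.7
eef_pos: [0.5979, -0.0156, 0.05]
tcp_rot: [-0.043, 0.999, 0.0, -0.002]
contact_force: [-5.3, -0.5, 2.0]
opening: 0.001
finger_force: 2.7
```

>>> apply_moves --pt "0.002 0.0002 0 0 0 0" --pt "0.004 0.0004 0 0 0 0" --pt "0.004 0.0004 0 0 0 0"

```text
time: 5.08
eef_pos: [0.5989, -0.0154, 0.05]
tcp_rot: [-0.044, 0.999, 0.0, -0.005]
contact_force: [-12.5, -1.6, 8.9]
opening: -0.0
finger_force: 6.6
```

>>> apply_moves --pt "0.002 0.0002 0 0 0 0" --pt "0.0035 0.0003 0 0 0 0" --pt "0.0035 0.0003 0 0 0 0"

```text
time: 5.45
eef_pos: [0.599, -0.0154, 0.05]
tcp_rot: [-0.044, 0.999, 0.0, -0.009]
contact_force: [-23.1, -4.0, 16.5]
opening: -0.0
finger_force: 11.2
```

>>> apply_moves --pt "-0.07 -0.006 0 0 0 0" --pt "-0.12 -0.01 0 0 0 0" --pt "-0.17 -0.015 0 0 0 0" --pt "-0.17 -0.015 0.08 0 0 0" --pt "-0.17 -0.015 0.16 0 0 0" --pt "-0.15 0.05 0.25 0 0 0" --pt "-0.12 0.13 0.3 0 0 0" --pt "-0.12 0.2 0.3 0 0 0" --pt "-0.12 0.27 0.3 0 0 0" --pt "-0.12 0.3 0.3 0 0 0" --pt "-0.12 0.3 0.3 0 0 0" --pt "-0.12 0.3 0.3 0 0 0" --pt "-0.12 0.3 0.3 0 0 0" --pt "-0.12 0.3 0.3 0 0 0" --jaw 1

```text
time: 7.2
eef_pos: [0.5094, 0.224, 0.2903]
tcp_rot: [-0.042, 0.999, -0.0, 0.0]
contact_force: [-0.8, -0.2, -0.2]
opening: 1.003
finger_force: 0.0
```

```bash
python3 - <<'E'
from h import *
s=ctrl.get_state();print(s['time'],s['qpos'].round(4),s['eef_pos'].round(4),s['tcp_rot'].round(4),s['contact_force'].round(2))
save('top','t3.png')
for d in ctrl.silhouettes('canister_a','top')[:6]:
        ys,xs=np.nonzero(d['pixels']);r=cv2.minAreaRect(np.c_[xs,ys].astype(np.float32))
        print(round(d['p'],2),np.array(d['xy'])*[640,480],[np.round(a,1) for a in r],len(xs))
E
```

```text
7.2 [ 2.3190e-01 -4.6000e-03  1.8274e+00 -1.0000e-04  1.3186e+00 -1.4237e+00] [0.5094 0.224  0.2903] [-4.240e-02  9.991e-01 -0.000e+00  1.000e-04] [-0.8  -0.22 -0.18]
0.9 [227.904 366.384] [array([225.2, 367.4]), array([53.4, 41.6]), np.float64(37.3)] 2095
0.69 [245.184 233.616] [array([242., 235.]), array([54.8, 32.4]), np.float64(49.6)] 1712
0.67 [293.312 303.984] [array([294.2, 304.2]), array([33.8, 51.7]), np.float64(69.4)] 1691
0.61 [188.928 283.008] [array([192.7, 286. ]), array([39.8, 21.5]), np.float64(75.5)] 489
0.38 [507.968 138.096] [array([506.4, 135.5]), array([ 74. , 122.7]), np.float64(89.5)] 8814
```

View pics/t3.png

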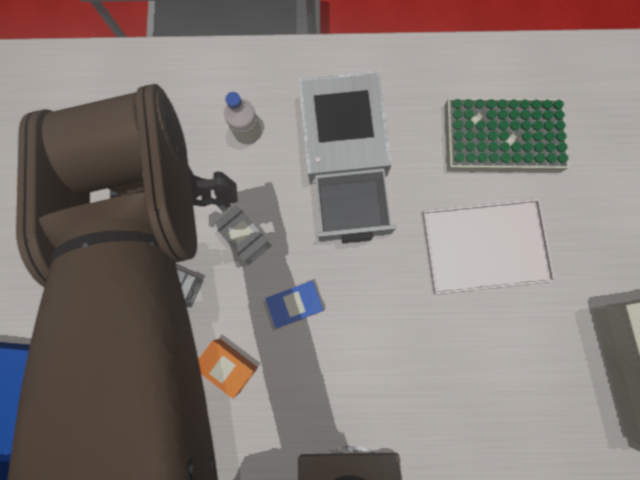

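```bash
cat > kin.py <<'E'
import numpy as np
from scipy.spatial.transform import Rotation as R
from scipy.optimize import least_squares
Q=np.array([[1.08502845,.28719506,1.5781682,0,1.27861427,-.149949],[-.2118,.2959,1.9706,.0001,.8751,-1.8702],[.2319,-.0046,1.8274,-.0001,1.3186,-1.4237]])
X=np.array([[.22208909,.63676998,.2489323],[.5643,-.0181,.051],[.5094,.224,.2903]])
def fk(q,p):
    h,L1,L2,a,Lt,b,e=p
    r=lambda ax,t:R.from_euler(ax,t)
    A=r('z',q[0]); x=A.apply([e,b,h])
    A=A*r('y',q[1]); x=x+A.apply([0,0,L1])
    A=A*r('y',q[2]); x=x+A.apply([a,0,L2])
    A=A*r('z',q[3])*r('y',q[4])*r('z',q[5]+np.pi/2)
    return x+A.apply([0,0,Lt]),A
p0=np.array([.2,.42,.4,0,.25,.1,0])
P=least_squares(lambda p:np.r_[np.concatenate([fk(q,p)[0]-x for q,x in zip(Q,X)])*1e3,(p-p0)[[3,6]]*20],p0).x
LO=np.array([-2.77,-.9,.21,-1.53,.24,-2.84]);HI=np.array([2.77,2.22,2.48,4.67,2.81,2.84])
def ik(pos,rot,seeds=None,n=30):
    best=None;rng=np.random.default_rng(0)
    out=[]
    for i in range(n):
        q0=rng.uniform(LO,HI) if seeds is None or i else np.array(seeds)
        f=lambda q:(lambda x,A:np.r_[(x-pos)*10,(A*rot.inv()).as_rotvec()])(*fk(q,P))
        s=least_squares(f,q0,bounds=(LO,HI),max_nfev=100)
        if np.abs(s.fun).max()<2e-3 and not any(np.abs(s.x-o).max()<.05 for o in out): out.append(s.x)
    return out
E
python3 - <<'E'
from kin import *; from h import pix2w,ctrl
print(P.round(4));print([ (fk(q,P)[0]-x).round(4) for q,x in zip(Q,X)]);s=ctrl.get_state()
print((fk(s['qpos'],P)[1].inv()*R.from_quat(s['tcp_rot'])).magnitude())
print('floor',pix2w('top',354,203,.014), 'rim', [pix2w('top',u,v,.061)[:2].round(4) for u,v in((320,180),(382,174),(390,225),(328,233))])
c=np.array([.585,-.018,.15])
# tool horizontal-ish pointing yaw psi, pitch dn below horizontal, tool x up
for dn in(0,30):
  for psi in range(-180,180,30):
    z=R.from_euler('zy',[psi,dn],degrees=True).apply([1,0,0]); y=R.from_euler('z',psi+90,degrees=True).apply([1,0,0])
    for sg in(1,-1):
        M=np.c_[np.cross(sg*y,z),sg*y,z]; o=ik(c,R.from_matrix(M),n=16)
        if o: print(dn,psi,'xup' if M[2,0]>0 else 'xdn',[a.round(2) for a in o])
E
```

```text
[-1.736e-01  4.391e-01  5.715e-01  1.800e-02 -1.847e-01  1.009e-01
  4.000e-04]
[array([-0.    ,  0.    ,  0.0001]), array([ 0., -0., -0.]), array([-0.    ,  0.    , -0.0001])]
3.530379953687864e-16
floor [ 0.57948943 -0.02249597  0.014     ] rim [array([0.615 , 0.0458]), array([ 0.6252, -0.076 ]), array([ 0.5229, -0.0878]), array([0.5092, 0.0317])]
0 -150 xdn [array([-0.49, -0.32,  2.02, -1.49,  2.13,  0.16])]
0 -90 xdn [array([-0.5 ,  0.11,  1.62,  4.62,  1.08,  0.19])]
0 -60 xdn [array([-0.4 ,  0.3 ,  1.41,  4.53,  0.66,  0.23])]
0 -30 xdn [array([-0.28,  0.42,  1.25,  4.32,  0.26,  0.41])]
0 -30 xup [array([-0.28,  0.42,  1.25,  4.32,  0.26, -2.73])]
0 30 xup [array([-0.04,  0.41,  1.27,  1.74,  0.57, -0.2 ])]
0 60 xup [array([ 0.06,  0.28,  1.43,  1.66,  0.99, -0.17])]
0 90 xup [array([ 0.11,  0.09,  1.65,  1.59,  1.46, -0.17])]
0 120 xup [array([ 0.08, -0.13,  1.87,  1.49,  2.01, -0.18])]
0 150 xup [array([-0.06, -0.34,  2.04,  1.32,  2.66, -0.28])]
30 -180 xdn [array([-0.28, -0.37,  1.9 ,  3.56,  2.51, -1.08])]
30 -180 xup [array([-0.28, -0.37,  1.9 ,  3.56,  2.51,  2.06])]
30
[... 174 characters left out ...]
1.08,  0.19])]
30 -60 xdn [array([-0.4 ,  0.3 ,  1.49, -1.44,  0.66,  0.02])]
30 -30 xdn [array([-0.28,  0.42,  1.4 , -0.87,  0.32, -0.62])]
30 -30 xup [array([-0.28,  0.42,  1.4 , -0.87,  0.32,  2.52])]
30 0 xdn [array([-0.16,  0.45,  1.38,  0.48,  0.3 , -2.12])]
30 0 xup [array([-0.16,  0.45,  1.38,  0.48,  0.3 ,  1.03])]
30 30 xup [array([-0.04,  0.41,  1.42,  1.14,  0.59,  0.23])]
30 60 xup [array([ 0.06,  0.28,  1.51,  1.41,  0.99, -0.1 ])]
30 90 xup [array([ 0.11,  0.09,  1.65,  1.59,  1.46, -0.17])]
30 120 xup [array([ 0.08, -0.13,  1.79,  1.81,  2.  ,  0.03])]
30 150 xdn [array([-0.07, -0.31,  1.88,  2.38,  2.49, -2.43])]
30 150 xup [array([-0.07, -0.31,  1.88,  2.38,  2.49,  0.71])]
```

>>> apply_moves --pt "-0.03 -0.03 0 0 -0.4 0" --pt "-0.03 -0.03 0 0 -0.4 0" --pt "-0.03 -0.03 0 0 -0.4 0"

```text
time: 7.68
eef_pos: [0.4838, 0.2007, 0.2899]
tcp_rot: [-0.043, 0.987, -0.007, 0.156]
contact_force: [0.3, -0.5, 0.1]
opening: 1.002
finger_force: 0.0
```

```bash
python3 - <<'E'
from h import *
s=ctrl.get_state();print(s['time'],list(s['qpos'].round(5)),list(s['eef_pos'].round(5)))
t=open('kin.py').read()
t=t.replace("[.2319,-.0046,1.8274,-.0001,1.3186,-1.4237]]","[.2319,-.0046,1.8274,-.0001,1.3186,-1.4237],%s]"%list(s['qpos'].round(5))).replace("[.5094,.224,.2903]]","[.5094,.224,.2903],%s]"%list(s['eef_pos'].round(5)))
open('kin.py','w').write(t)
E
cat > pour.py <<'E'
from kin import *
print(P.round(4));print([ (fk(q,P)[0]-x).round(4) for q,x in zip(Q,X)])
c=np.array([.57,-.022,.15])
for dn in(0,20,-20):
  for psi in range(-180,180,30):
    f=R.from_euler('ZY',[psi,dn],degrees=True);z=f.apply([1,0,0]); y=f.apply([0,1,0])
    M=np.c_[np.cross(y,z),y,z]; M=M if M[2,0]>0 else np.c_[-M[:,0],-M[:,1],z]
    o=ik(c,R.from_matrix(M),n=20)
    if o: print(dn,psi,[a.round(2) for a in o])
E
python3 pour.py
```

```text
7.675 [np.float64(0.23088), np.float64(-0.23094), np.float64(2.05348), np.float64(-0.08303), np.float64(1.01562), np.float64(-1.39369)] [np.float64(0.48381), np.float64(0.20071), np.float64(0.28986)]
[ 0.2402  0.443   0.5724  0.0203  0.2305  0.1009 -0.    ]
[array([-0., -0.,  0.]), array([ 0.,  0., -0.]), array([ 0., -0., -0.]), array([-0.,  0.,  0.])]
0 -180 [array([-0.15,  0.91,  1.31, -0.25,  2.48, -1.77])]
0 -150 [array([-0.01,  0.87,  1.39, -0.75,  2.3 , -2.13])]
0 -120 [array([ 0.11,  0.75,  1.59, -1.1 ,  2.01, -2.26])]
0 -90 [array([ 0.18,  0.6 ,  1.85, -1.43,  1.69, -2.25])]
0 -60 [array([ 0.16,  0.43,  2.14,  4.41,  1.38, -2.11])]
0 -30 [array([-0.02,  0.28,  2.38,  3.7 ,  1.15, -1.82])]
0 0 [array([-0.37,  0.21,  2.48,  2.74,  1.15, -1.4 ])]
0 30 [array([-0.61,  0.3 ,  2.35,  1.96,  1.37, -1.12])]
0 60 [array([-0.65,  0.46,  2.1 ,  1.46,  1.64, -0.99])]
0 90 [array([-0.58,  0.63,  1.81,  1.11,  1.93, -0.95])]
0 120 [array([-0.45,  0.77,  1.55,  0.78,  2.22, -1.03])]
0 150 [array([-0.31,  0.88,  1.37,  0.34,  2.44, -1.31])]
20 -180 [array([-0.16,  0.78,  1.37, -0.18,  2.21, 
[... 672 characters left out ...]
-0.16,  1.01,  1.31, -0.37,  2.72, -1.85])]
-20 -150 [array([-0.02,  0.97,  1.39, -0.98,  2.52, -2.24])]
-20 -120 [array([ 0.09,  0.88,  1.57, -1.32,  2.23, -2.29])]
-20 -90 [array([ 0.16,  0.75,  1.82,  4.65,  1.95, -2.18])]
-20 -60 [array([ 0.14,  0.62,  2.09,  4.22,  1.73, -1.97])]
-20 -30 [array([-0.04,  0.53,  2.3 ,  3.6 ,  1.64, -1.71])]
-20 0 [array([-0.35,  0.5 ,  2.38,  2.81,  1.67, -1.48])]
-20 30 [array([-0.58,  0.54,  2.28,  2.12,  1.76, -1.28])]
-20 60 [array([-0.63,  0.64,  2.05,  1.64,  1.93, -1.09])]
-20 90 [array([-0.56,  0.77,  1.78,  1.3 ,  2.17, -0.97])]
-20 120 [array([-0.44,  0.89,  1.54,  0.97,  2.44, -0.96])]
-20 150 [array([-0.3 ,  0.98,  1.37,  0.48,  2.68, -1.21])]
```

>>> apply_moves --pt "0.03 0 -0.05 0 0.4 0" --pt "0.03 0 -0.11 0 0.4 0" --pt "0.03 0 -0.11 0 0.4 0"

```text
time: 8.05
eef_pos: [0.5086, 0.2001, 0.1975]
tcp_rot: [-0.043, 0.999, -0.001, -0.005]
contact_force: [-0.3, 1.0, -0.3]
opening: 1.001
finger_force: 0.0
```

>>> apply_moves --pt "0 0 0 0 0 -1" --pt "0 0 0 0 0 -1" --pt "0 0 0 0 0 -1" --pt "0 0 0 0 0 -1" --pt "0 0 0 0 0 -1"

```text
time: 8.68
eef_pos: [0.5101, 0.2014, 0.2051]
tcp_rot: [0.342, 0.94, 0.001, 0.002]
contact_force: [-0.2, -0.3, 0.8]
opening: 0.997
finger_force: 0.0
```

>>> apply_moves --pt "0 0 0 0 0 -1" --pt "0 0 0 0 0 -1" --pt "0 0 0 0 0 -1" --pt "0 0 0 0 0 -1" --pt "0 0 0 0 0 -1"

```text
time: 9.3
eef_pos: [0.5097, 0.2013, 0.2038]
tcp_rot: [0.675, 0.738, 0.001, 0.001]
contact_force: [0.2, 0.1, 0.5]
opening: 0.998
finger_force: 0.0
```

>>> apply_moves --pt "0 0 0 0 0 -1" --pt "0 0 0 0 0 -1" --pt "0 0 0 0 0 -1" --pt "0 0 0 0 0 -1" --pt "0 0 0 0 0 -1"

```text
time: 9.93
eef_pos: [0.5094, 0.2012, 0.2031]
tcp_rot: [0.906, 0.424, 0.001, 0.0]
contact_force: [0.5, -1.4, 0.3]
opening: 0.998
finger_force: 0.0
```

>>> apply_moves --pt "0 0 0 0 0 -0.21" --pt "0 0 0 0 0 -0.21" --pt "0 0 0 0 0 -0.21" --pt "0 0 0 0 0 -0.21"

```text
time: 10.42
eef_pos: [0.5092, 0.2011, 0.2024]
tcp_rot: [0.938, 0.347, 0.0, 0.0]
contact_force: [-0.1, 0.5, 1.0]
opening: 1.0
finger_force: 0.0
```

```bash
python3 - <<'E'
from h import *
s=ctrl.get_state();print(s['time'],s['qpos'].round(3),s['eef_pos'].round(4),s['tcp_rot'].round(4),s['contact_force'].round(2))
im=ctrl.read_camera('wrist')[:,:,::-1].copy()
x=R.from_euler('z',40.4,degrees=True).as_matrix()
for a,b in((-1,-1),(-1,1),(1,1),(1,-1)):
    q=w2pix('wrist',np.array([.5098,.1982,.06])+x@[a*.0475,b*.03,0],s);cv2.circle(im,tuple(q.round().astype(int).tolist()),3,(0,0,255),1)
cv2.imwrite('pics/w4.png',im)
E
```

```text
10.425 [ 0.191  0.051  1.935 -0.     1.155  1.052] [0.5092 0.2011 0.2024] [9.378e-01 3.473e-01 1.000e-04 0.000e+00] [-0.14  0.53  1.01]
```

View pics/w4.png

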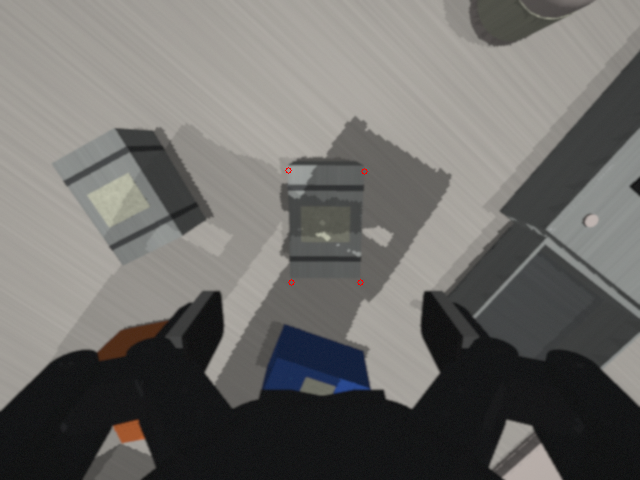

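>>> apply_moves --pt "0.0045 0 -0.07 0 0 0" --pt "0.0045 0 -0.13 0 0 0" --pt "0.0045 0 -0.17 0 0 0" --pt "0.0045 0 -0.208 0 0 0" --pt "0.0045 0 -0.208 0 0 0" --pt "0.0045 0 -0.208 0 0 0" --pt "0.0045 0 -0.208 0 0 0"

```text
time: 11.35
eef_pos: [0.5142, 0.2013, 0.0379]
tcp_rot: [0.938, 0.346, 0.002, 0.0]
contact_force: [-0.2, -0.6, 0.3]
opening: 0.999
finger_force: 0.0
```

>>> apply_moves --pt "0 0 0 0 0 0" --pt "0 0 0 0 0 0" --pt "0 0 0 0 0 0" --pt "0 0 0 0 0 0" --pt "0 0 0 0 0 0" --pt "0 0 0 0 0 0" --jaw 0 --squeeze 60

```text
time: 12.1
eef_pos: [0.5138, 0.2012, 0.0372]
tcp_rot: [0.938, 0.346, 0.001, 0.0]
contact_force: [-1.2, -0.8, 5.5]
opening: 0.695
finger_force: 66.0
```

>>> apply_moves --pt "0 0 0.02 0 0 0" --pt "0 0 0.08 0 0 0" --pt "0 0 0.15 0 0 0" --pt "0 0 0.2 0 0 0" --pt "0 0 0.25 0 0 0" --pt "0 0 0.25 0 0 0" --pt "0 0 0.25 0 0 0" --pt "0 0 0.25 0 0 0"

```text
time: 13.1
eef_pos: [0.5113, 0.2008, 0.2331]
tcp_rot: [0.938, 0.346, -0.003, -0.0]
contact_force: [0.3, -0.5, -2.4]
opening: 0.689
finger_force: 65.5
```

```bash
cat > weigh.py <<'E'
from h import *
F=[]
for i in range(8):
    F.append(ctrl.get_state()['contact_force']); ctrl.read_camera('wrist')
s=ctrl.get_state();print('t',s['time'],'F',np.mean(F,0).round(2),'sd',np.std(F,0).round(2),'q',s['qpos'].round(3),'x',s['eef_pos'].round(4),s['tcp_rot'].round(4),'op',s['opening'],s['finger_force'])
E
python3 weigh.py
cat > path.py <<'E'
import sys
from kin import *
from plant import ctrl
def plan(pos,rot): # report joint solutions of a target and straight-path feasibility from now
    s=ctrl.get_state();A=R.from_quat(s['tcp_rot']);d=(rot*A.inv()).as_rotvec();q=s['qpos']
    print('shift/.8',((np.array(pos)-s['eef_pos'])/.8).round(4),'turn/45',(np.degrees(d)/45).round(4))
    for k in np.linspace(.1,1,10):
        f=lambda v:(lambda x,B:np.r_[(x-(s['eef_pos']+k*(np.array(pos)-s['eef_pos'])))*10,(B*(R.from_rotvec(k*d)*A).inv()).as_rotvec()])(*fk(v,P))
        r=least_squares(f,np.clip(q,LO+1e-6,HI-1e-6),bounds=(LO,HI));q=r.x
        print(round(k,1),q.round(2),'ok' if np.abs(r.fun).max()<3e-3 else 'BAD')
E
python3 - <<'E'
from path import *
f=np.radians(95);z=np.array([np.cos(f),np.sin(f),0]);x=np.array([0,0,1.]);M=np.c_[x,np.cross(z,x),z]
plan([.55,-.02,.25],R.from_matrix(M))
E
```

```text
t 13.5 F [ 0.14  0.2  -2.33] sd [0.23 0.59 0.46] q [0.189 0.026 1.898 0.    1.218 1.053] x [0.5128 0.201  0.2357] [ 9.381e-01  3.463e-01 -2.000e-04 -0.000e+00] op 0.6955538209332228 65.50614282488823
shift/.8 [ 0.0465 -0.2763  0.0179] turn/45 [ 1.9097 -0.7811  0.9439]
0.1 [ 0.08 -0.03  1.96  0.16  1.15  0.81] ok
0.2 [-0.03 -0.07  2.01  0.34  1.13  0.55] ok
0.3 [-0.14 -0.08  2.04  0.53  1.16  0.29] ok
0.4 [-0.25 -0.06  2.06  0.69  1.24  0.04] ok
0.5 [-0.35 -0.01  2.06  0.82  1.35 -0.17] ok
0.6 [-0.42  0.06  2.04  0.92  1.48 -0.35] ok
0.7 [-0.49  0.15  2.    0.99  1.62 -0.5 ] ok
0.8 [-0.53  0.25  1.95  1.04  1.76 -0.63] ok
0.9 [-0.56  0.35  1.9   1.07  1.91 -0.74] ok
1.0 [-0.58  0.45  1.83  1.1   2.06 -0.83] ok
```

>>> apply_moves --pt "0.069 -0.286 -0.083 0 0 0" --pt "0.069 -0.286 -0.083 0 0 0" --pt "0.069 -0.286 -0.083 0 0 0" --pt "0.069 -0.286 -0.083 0 0 0" --pt "0.069 -0.286 -0.083 0 0 0" --pt "0.069 -0.286 -0.083 0 0 0"

```text
time: 14.25
eef_pos: [0.568, -0.0276, 0.1695]
tcp_rot: [0.938, 0.346, -0.0, -0.0]
contact_force: [-1.0, -0.5, -1.9]
opening: 0.692
finger_force: 66.3
```

>>> apply_moves --pt "0 0 0 0.955 -0.39 0.472" --pt "0 0 0 0.955 -0.39 0.472" --pt "0 0 0 0.955 -0.39 0.472" --pt "0 0 0 0.955 -0.39 0.472" --pt "0 0 0 0.955 -0.39 0.472" --pt "0 0 0 0.955 -0.39 0.472"

```text
time: 15.0
eef_pos: [0.5677, -0.0274, 0.1686]
tcp_rot: [0.785, 0.48, 0.263, -0.289]
contact_force: [-0.4, 0.5, -1.9]
opening: 0.692
finger_force: 66.4
```

>>> apply_moves --pt "0 0 -0.03 0.955 -0.39 0.472" --pt "0 0 -0.03 0.955 -0.39 0.472" --pt "0 0 -0.03 0.955 -0.39 0.472" --pt "0 0 -0.03 0.955 -0.39 0.472" --pt "0 0 -0.03 0.955 -0.39 0.472" --pt "0 0 -0.03 0.955 -0.39 0.472" --pt "0 0 -0.03 0.955 -0.39 0.472" --pt "0 0 -0.03 0.955 -0.39 0.472"

```text
time: 16.0
eef_pos: [0.5684, -0.0275, 0.147]
tcp_rot: [0.478, 0.522, 0.477, -0.521]
contact_force: [-0.3, -0.7, -1.4]
opening: 0.694
finger_force: 66.4
```

```bash
python3 weigh.py; python3 -c "
from h import *
im=ctrl.read_camera('top')[:,:,::-1];i2=ctrl.read_camera('scene')[:,:,::-1]
cv2.imwrite('pics/t5.png',np.hstack([cv2.resize(im[140:260,280:440],(400,300)),cv2.resize(i2[210:360,250:450],(400,300))]))"
```

```text
t 16.4 F [-0.35 -0.02 -1.77] sd [0.72 0.38 0.46] q [-0.57   0.662  1.761  1.044  1.985 -0.964] x [ 0.568  -0.0278  0.1456] [-0.4778 -0.5213 -0.4775  0.5215] op 0.6919872651984603 66.4217059314251
```

View pics/t5.png

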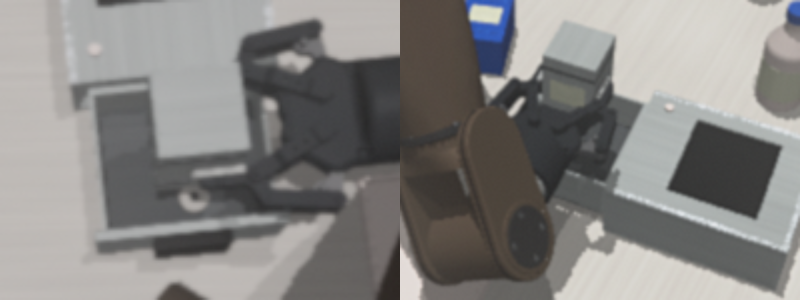

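>>> apply_moves --pt "0.015 0 0.01 0 0.24 0" --pt "-0.015 0 0.01 0 0.1 0" --pt "0.015 0 0.01 0 -0.1 0" --pt "-0.015 0 0.01 0 -0.24 0" --pt "0 0 0.02 0 -0.45 0" --pt "0 0 0 0 -0.3 0" --pt "0.015 0 0.02 0 -0.1 0" --pt "-0.015 0 0 0 0.1 0" --pt "0 0 0.02 0 0.3 0" --pt "0 0 0 0 0.45 0" --pt "0 0 0.02 0 0.25 0" --pt "0 0 0 -0.2 0 0" --pt "0 0.015 0.02 -0.4 0 0" --pt "0 -0.015 0 -0.5 0 0" --pt "0 0.015 0.02 -0.3 0 0" --pt "0 -0.015 0 -0.1 0 0" --pt "0 0.015 0.02 0.1 0 0" --pt "0 0 0 0.2 0 0" --pt "0 0 0 0 0 0" --pt "0 0 0 0 0 0"

```text
time: 19.0
eef_pos: [0.5688, -0.0284, 0.1467]
tcp_rot: [0.477, 0.522, 0.478, -0.521]
contact_force: [0.0, 0.0, -1.4]
opening: 0.697
finger_force: 66.6
```

```bash
python3 weigh.py; python3 -c "
from h import *
i=ctrl.read_camera('top')[:,:,::-1]
print(len([1 for d in ctrl.silhouettes('roller_a0','top') if d['p']>.3]),[(round(d['p'],2),(np.array(d['xy'])*[640,480]).round()) for d in ctrl.boxes_of('roller_a0','top')])"
```

```text
t 19.4 F [-0.07  0.1  -1.9 ] sd [0.31 0.38 0.3 ] q [-0.57   0.662  1.761  1.045  1.986 -0.964] x [ 0.5679 -0.0276  0.1456] [-0.4776 -0.5212 -0.4776  0.5217] op 0.6965493772555614 66.55343234539032
1 [(0.6, array([535., 222.])), (0.57, array([356., 221.]))]
```

>>> apply_moves --pt "0 0 0.04 0 0.2 0" --pt "0 0 0 0 0.4 0" --pt "0 0 0.04 0 0.6 0" --pt "0 0 0.01 0 0.4 0" --pt "0 0 0.04 0 0.2 0" --pt "0.02 0 0 0 0 0" --pt "-0.02 0 0.04 0 -0.2 0" --pt "0.02 0 0 0 -0.4 0" --pt "0 0 0.04 0 -0.6 0" --pt "0 0 0.01 0 -0.4 0" --pt "0 0.02 0.04 -0.2 -0.2 0" --pt "0 -0.02 0 -0.4 0 0" --pt "0 0.02 0.04 -0.6 0 0" --pt "0 -0.02 0 -0.4 0 0" --pt "0.02 0.02 0.04 -0.2 0.2 0" --pt "-0.02 -0.02 0.01 0 0.2 0.1" --pt "0.02 0.02 0.04 0.15 0 -0.1" --pt "0 0 0 0.1 0 0" --pt "0 0 0 0 0 0" --pt "0 0 0 0 0 0"

```text
time: 22.05
eef_pos: [0.5684, -0.0281, 0.1462]
tcp_rot: [0.477, 0.521, 0.478, -0.521]
contact_force: [-0.3, -0.6, -1.2]
opening: 0.696
finger_force: 66.9
```

```bash
python3 weigh.py; python3 weigh.py | cut -c1-60;  python3 -c "
from h import *
im=ctrl.read_camera('top')[:,:,::-1];i2=ctrl.read_camera('scene')[:,:,::-1]
cv2.imwrite('pics/t6.png',np.hstack([cv2.resize(im[150:270,300:460],(400,300)),cv2.resize(im[180:300,420:580],(400,300))]))
print([(round(d['p'],2),(np.array(d['xy'])*[640,480]).round()) for d in ctrl.boxes_of('roller_a0','top')])"
```

```text
t 22.45 F [-0.22  0.12 -1.9 ] sd [0.45 0.52 0.38] q [-0.57   0.662  1.761  1.045  1.986 -0.964] x [ 0.568  -0.0276  0.1456] [-0.4776 -0.5212 -0.4776  0.5217] op 0.6961063652302768 66.8659745156765
t 22.85 F [-0.11  0.05 -1.88] sd [0.48 0.45 0.41] q [-0.57  
[(0.39, array([340., 220.]))]
```

View pics/t6.png

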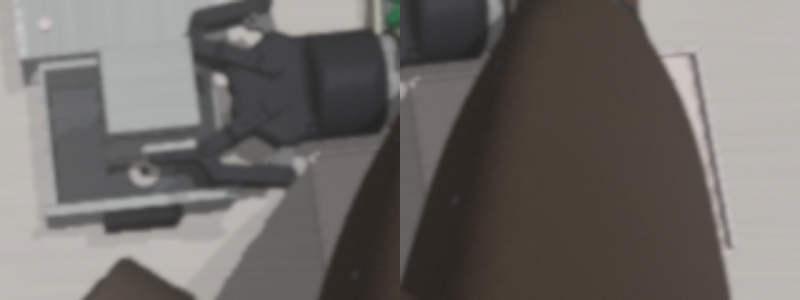

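```bash
python3 - <<'E'
from path import *
for f in (4,):
    f=np.radians(f);x=np.array([np.cos(f),np.sin(f),0]);z=np.array([0,0,-1.]);M=np.c_[x,np.cross(z,x),z]
    plan([.4886,-.344,.2],R.from_matrix(M))
E
```

```text
shift/.8 [-0.0992 -0.3953  0.0681] turn/45 [-1.6596  1.4162 -1.5556]
0.1 [-0.64  0.57  1.82  1.01  1.87 -0.83] ok
0.2 [-0.7   0.48  1.86  0.97  1.76 -0.7 ] ok
0.3 [-0.75  0.4   1.89  0.91  1.65 -0.56] ok
0.4 [-0.79  0.32  1.92  0.84  1.55 -0.41] ok
0.5 [-0.82  0.25  1.92  0.75  1.45 -0.25] ok
0.6 [-0.83  0.2   1.92  0.64  1.36 -0.08] ok
0.7 [-0.83  0.16  1.91  0.51  1.28  0.1 ] ok
0.8 [-0.82  0.14  1.89  0.36  1.21  0.29] ok
0.9 [-0.8   0.14  1.86  0.18  1.17  0.5 ] ok
1.0 [-0.78  0.16  1.82  0.    1.16  0.72] ok
```

>>> apply_moves --pt "0 0 0.07 0 0 0" --pt "-0.03 -0.06 0.1 -0.553 0.472 -0.5185" --pt "-0.03 -0.13 0.1 -0.553 0.472 -0.5185" --pt "-0.03 -0.13 0.1 -0.553 0.472 -0.5185" --pt "-0.03 -0.13 0.1 -0.553 0.472 -0.5185"

```text
time: 23.62
eef_pos: [0.5437, -0.133, 0.2261]
tcp_rot: [0.752, 0.4, 0.354, -0.386]
contact_force: [-0.1, 0.7, -2.1]
opening: 0.696
finger_force: 66.8
```

>>> apply_moves --pt "-0.035 -0.13 0 -0.553 0.472 -0.5185" --pt "-0.035 -0.13 0 -0.553 0.472 -0.5185" --pt "-0.035 -0.13 0 -0.553 0.472 -0.5185" --pt "-0.035 -0.13 0 -0.553 0.472 -0.5185"

```text
time: 24.12
eef_pos: [0.5155, -0.2363, 0.2262]
tcp_rot: [0.932, 0.23, 0.188, -0.205]
contact_force: [0.5, 0.0, -1.4]
opening: 0.696
finger_force: 66.7
```

>>> apply_moves --pt "-0.034 -0.135 0 -0.553 0.472 -0.5185" --pt "-0.034 -0.135 0 -0.553 0.472 -0.5185" --pt "-0.034 -0.135 0 -0.553 0.472 -0.5185" --pt "-0.034 -0.135 0 -0.553 0.472 -0.5185" --pt "-0.034 -0.135 0 -0.553 0.472 -0.5185" --pt "-0.034 -0.135 0 -0.553 0.472 -0.5185"

```text
time: 24.88
eef_pos: [0.4885, -0.3434, 0.2251]
tcp_rot: [0.999, 0.036, 0.0, -0.001]
contact_force: [-0.2, 0.1, -1.1]
opening: 0.695
finger_force: 66.7
```

```bash
python3 weigh.py;python3 - <<'E'
from path import *
f=np.radians(4);x=np.array([np.cos(f),np.sin(f),0]);z=np.array([0,0,-1.]);M=np.c_[x,np.cross(z,x),z]
plan([.4886,-.344,.043],R.from_matrix(M))
from h import *
im=ctrl.read_camera('top')[:,:,::-1]
cv2.imwrite('pics/t7.png',np.hstack([cv2.resize(im[160:250,300:420],(400,300)),cv2.resize(im[180:300,420:580],(400,300))]))
print([(round(d['p'],2),(np.array(d['xy'])*[640,480]).round()) for d in ctrl.boxes_of('roller_a0','top')])
E
```

```text
t 25.275 F [-0.03 -0.05 -1.86] sd [0.48 0.46 0.44] q [-7.830e-01  1.390e-01  1.796e+00  1.000e-03  1.207e+00  7.180e-01] x [ 0.4886 -0.344   0.2255] [ 9.994e-01  3.470e-02  2.000e-04 -3.000e-04] op 0.7008602990025141 66.6845852136612
shift/.8 [-0.     -0.     -0.2281] turn/45 [-0.0009  0.0005  0.0004]
0.1 [-0.78  0.16  1.81  0.    1.17  0.72] ok
0.2 [-0.78  0.17  1.83  0.    1.14  0.72] ok
0.3 [-0.78  0.19  1.84  0.    1.11  0.72] ok
0.4 [-0.78  0.22  1.85  0.    1.08  0.72] ok
0.5 [-0.78  0.24  1.86  0.    1.04  0.72] ok
0.6 [-0.78  0.26  1.87  0.    1.01  0.72] ok
0.7 [-0.78  0.29  1.88  0.    0.98  0.72] ok
0.8 [-0.78  0.31  1.88  0.    0.95  0.72] ok
0.9 [-0.78  0.34  1.89  0.    0.91  0.72] ok
1.0 [-0.78  0.37  1.89 -0.    0.88  0.72] ok
[(0.44, array([358., 220.]))]
```

View pics/t7.png

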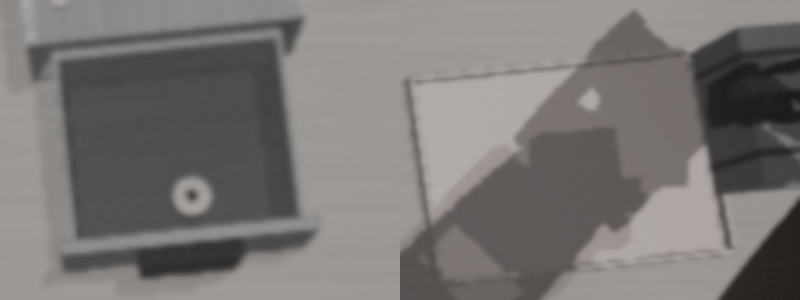

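>>> apply_moves --pt "0 0 -0.07 0 0 0" --pt "0 0 -0.14 0 0 0" --pt "0 0 -0.19 0 0 0" --pt "0 0 -0.215 0 0 0" --pt "0 0 -0.225 0 0 0" --pt "0 0 -0.2295 0 0 0" --pt "0 0 -0.2295 0 0 0" --pt "0 0 -0.2295 0 0 0"

```text
time: 26.38
eef_pos: [0.4895, -0.3444, 0.0434]
tcp_rot: [0.999, 0.035, 0.001, 0.001]
contact_force: [-0.6, -0.8, -0.4]
opening: 0.697
finger_force: 66.8
```

>>> apply_moves --pt "0 0 0 0 0 0" --pt "0 0 0 0 0 0" --pt "0 0 0 0 0 0" --pt "0 0 0 0 0 0" --pt "0 0 0.04 0 0 0" --pt "0 0 0.1 0 0 0" --pt "0 0 0.18 0 0 0" --pt "0 0 0.23 0 0 0" --pt "0 0 0.23 0 0 0" --jaw 0.95

```text
time: 27.5
eef_pos: [0.4906, -0.3455, 0.2315]
tcp_rot: [0.999, 0.035, 0.004, 0.003]
contact_force: [-0.2, -0.7, -0.5]
opening: 0.947
finger_force: 0.0
```

```bash
python3 - <<'E'
from h import *
s=ctrl.get_state();print(s['time'],s['qpos'].round(3),s['eef_pos'].round(4),s['contact_force'])
ctrl.read_camera('top')
for d in ctrl.silhouettes('canister_a','top')[:6]:
        ys,xs=np.nonzero(d['pixels']);r=cv2.minAreaRect(np.c_[xs,ys].astype(np.float32))
        print(round(d['p'],2),np.array(d['xy'])*[640,480],[np.round(a,1) for a in r],len(xs))
print(w2pix('top',[.4886,-.344,.064]))
E
```

```text
27.5 [-7.830e-01  1.340e-01  1.790e+00  1.000e-03  1.207e+00  7.180e-01] [ 0.4906 -0.3455  0.2315] [-0.19005974 -0.70247831 -0.54151815]
0.92 [290.688 303.984] [array([294.4, 304.4]), array([32.9, 51.4]), np.float64(71.0)] 1654
0.88 [171.072 284.4  ] [array([170. , 283.5]), array([60. , 33.7]), np.float64(22.5)] 1921
0.76 [523.072 241.104] [array([519.9, 241.7]), array([53.2, 45.1]), np.float64(81.9)] 2315
0.75 [223.296 365.088] [array([225.1, 367.5]), array([53.8, 40.9]), np.float64(37.3)] 2134
[525.47956946 240.24554668]
```

>>> apply_moves --pt "-0.086 0.855 0 0 0 1" --pt "-0.086 0.855 0 0 0 1" --pt "-0.086 0.855 0 0 0 1" --pt "-0.086 0.855 0 0 0 1" --pt "-0.086 0.855 0 0 0 1" --pt "-0.086 0.855 0 0 0 1" --pt "-0.086 0.855 0 0 0 1" --pt "-0.086 0.855 0 0 0 1" --pt "-0.086 0.855 0 0 0 1" --pt "-0.086 0.855 0 0 0 1" --pt "-0.086 0.855 0 0 0 1" --pt "-0.086 0.855 0 0 0 1" --pt "-0.086 0.855 0 0 0 1" --jaw 1

```text
time: 29.22
eef_pos: [0.4189, 0.3397, 0.2235]
tcp_rot: [0.91, 0.415, -0.002, 0.0]
contact_force: [-0.8, 0.3, 0.5]
opening: 1.002
finger_force: 0.0
```

>>> apply_moves --pt "0 0 -0.03 0 0 0.41" --pt "0 0 -0.03 0 0 0.41" --pt "0 0 -0.03 0 0 0.41" --pt "0 0 -0.03 0 0 0.41" --pt "0 0 -0.03 0 0 0.41"

```text
time: 29.85
eef_pos: [0.4203, 0.3399, 0.2022]
tcp_rot: [0.832, 0.554, 0.0, -0.0]
contact_force: [0.2, 0.3, 0.3]
opening: 0.998
finger_force: 0.0
```

```bash
python3 - <<'E'
from h import *
s=ctrl.get_state();print(s['time'],s['qpos'].round(3),s['eef_pos'].round(4),s['tcp_rot'].round(4),s['contact_force'].round(2))
im=ctrl.read_camera('wrist')[:,:,::-1].copy()
x=R.from_euler('z',67.5,degrees=True).as_matrix()
for a,b in((-1,-1),(-1,1),(1,1),(1,-1)):
    q=w2pix('wrist',np.array([.4196,.3384,.06])+x@[a*.0475,b*.03,0],s);cv2.circle(im,tuple(q.round().astype(int).tolist()),3,(0,0,255),1)
cv2.imwrite('pics/w8.png',im)
E
```

```text
29.85 [0.492 0.035 1.952 0.    1.154 0.887] [0.4203 0.3399 0.2022] [ 8.322e-01  5.545e-01  3.000e-04 -2.000e-04] [0.25 0.34 0.29]
```

View pics/w8.png

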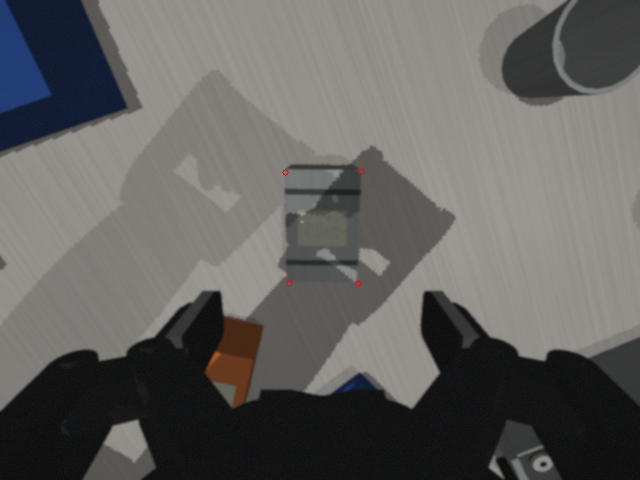

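>>> apply_moves --pt "0 0 -0.07 0 0 0" --pt "0 0 -0.13 0 0 0" --pt "0 0 -0.17 0 0 0" --pt "0 0 -0.208 0 0 0" --pt "0 0 -0.208 0 0 0" --pt "0 0 -0.208 0 0 0" --pt "0 0 -0.208 0 0 0"

```text
time: 30.78
eef_pos: [0.4213, 0.341, 0.0375]
tcp_rot: [0.832, 0.555, 0.002, -0.0]
contact_force: [0.7, 0.6, -1.2]
opening: 0.998
finger_force: 0.0
```

>>> apply_moves --pt "0 0 0 0 0 0" --pt "0 0 0 0 0 0" --pt "0 0 0 0 0 0" --pt "0 0 0 0 0 0" --pt "0 0 0 0 0 0" --pt "0 0 0 0 0 0" --jaw 0 --squeeze 60

```text
time: 31.52
eef_pos: [0.4209, 0.3408, 0.0368]
tcp_rot: [0.832, 0.555, 0.001, -0.0]
contact_force: [0.2, -0.0, 6.2]
opening: 0.695
finger_force: 65.8
```

>>> apply_moves --pt "0 0 0.02 0 0 0" --pt "0 0 0.08 0 0 0" --pt "0 0 0.15 0 0 0" --pt "0 0 0.18 0 0 0" --pt "0 0 0.18 0 0 0" --pt "0 0 0.18 0 0 0" --pt "0 0 0.18 0 0 0"

```text
time: 32.4
eef_pos: [0.4187, 0.3396, 0.1771]
tcp_rot: [0.832, 0.555, -0.002, -0.0]
contact_force: [-0.6, -0.5, -1.9]
opening: 0.697
finger_force: 65.5
```

```bash
python3 weigh.py; python3 - <<'E'
from path import *
s=ctrl.get_state()
f=np.radians(95);z=np.array([np.cos(f),np.sin(f),0]);x=np.array([0,0,1.]);M=np.c_[x,np.cross(z,x),z]
plan([.568,-.028,.17],R.from_matrix(M))
E
```

```text
t 32.8 F [-0.38 -0.09 -2.06] sd [0.4  0.32 0.35] q [4.930e-01 6.200e-02 1.970e+00 1.000e-03 1.111e+00 8.860e-01] x [0.42   0.3402 0.1793] [ 8.317e-01  5.552e-01 -1.000e-04 -3.000e-04] op 0.6939204332854217 65.47187179327011
shift/.8 [ 0.185  -0.4603 -0.0117] turn/45 [ 1.992  -0.308   0.4794]
0.1 [ 0.36 -0.01  2.05  0.16  1.03  0.63] ok
0.2 [ 0.21 -0.05  2.11  0.36  1.01  0.34] ok
0.3 [ 0.05 -0.06  2.15  0.55  1.05  0.05] ok
0.4 [-0.09 -0.03  2.16  0.71  1.14 -0.21] ok
0.5 [-0.22  0.04  2.14  0.83  1.26 -0.42] ok
0.6 [-0.33  0.14  2.1   0.91  1.4  -0.59] ok
0.7 [-0.42  0.25  2.04  0.96  1.55 -0.72] ok
0.8 [-0.49  0.37  1.96  0.99  1.7  -0.82] ok
0.9 [-0.54  0.5   1.87  1.02  1.85 -0.89] ok
1.0 [-0.57  0.62  1.77  1.06  2.   -0.93] ok
```

>>> apply_moves --pt "0.185 -0.46 -0.01 0 0 0" --pt "0.185 -0.46 -0.01 0 0 0" --pt "0.185 -0.46 -0.01 0 0 0" --pt "0.185 -0.46 -0.01 0 0 0" --pt "0.185 -0.46 -0.01 0 0 0" --pt "0.185 -0.46 -0.01 0 0 0" --pt "0.185 -0.46 -0.01 0 0 0" --pt "0.185 -0.46 -0.01 0 0 0" --pt "0.185 -0.46 -0.01 0 0 0"

```text
time: 33.92
eef_pos: [0.5674, -0.0265, 0.1712]
tcp_rot: [0.831, 0.556, -0.0, -0.001]
contact_force: [-0.2, -0.6, -2.9]
opening: 0.698
finger_force: 66.1
```

>>> apply_moves --pt "0 0 0 0.996 -0.154 0.24" --pt "0 0 0 0.996 -0.154 0.24" --pt "0 0 0 0.996 -0.154 0.24" --pt "0 0 0 0.996 -0.154 0.24" --pt "0 0 0 0.996 -0.154 0.24" --pt "0 0 0 0.996 -0.154 0.24"

```text
time: 34.67
eef_pos: [0.5674, -0.0268, 0.1706]
tcp_rot: [0.713, 0.586, 0.259, -0.284]
contact_force: [0.5, -0.7, -2.4]
opening: 0.696
finger_force: 66.1
```

>>> apply_moves --pt "0 0 -0.03 0.996 -0.154 0.24" --pt "0 0 -0.03 0.996 -0.154 0.24" --pt "0 0 -0.03 0.996 -0.154 0.24" --pt "0 0 -0.03 0.996 -0.154 0.24" --pt "0 0 -0.03 0.996 -0.154 0.24" --pt "0 0 -0.03 0.996 -0.154 0.24" --pt "0 0 -0.03 0.996 -0.154 0.24" --pt "0 0 -0.03 0.996 -0.154 0.24"

```text
time: 35.67
eef_pos: [0.5683, -0.0275, 0.1486]
tcp_rot: [0.477, 0.523, 0.478, -0.521]
contact_force: [0.3, 0.2, -2.0]
opening: 0.695
finger_force: 66.2
```

```bash
python3 weigh.py
```

```text
t 36.075 F [-0.18  0.07 -1.44] sd [0.34 0.32 0.63] q [-0.57   0.658  1.762  1.046  1.987 -0.962] x [ 0.568  -0.0278  0.1476] [ 0.4777  0.5214  0.4778 -0.5213] op 0.6959545978311047 66.23702466487885
```

>>> apply_moves --pt "0.015 0 0.01 0 0.24 0" --pt "-0.015 0 0.01 0 0.1 0" --pt "0.015 0 0.01 0 -0.1 0" --pt "-0.015 0 0.01 0 -0.24 0" --pt "0 0 0.02 0 -0.45 0" --pt "0 0 0 0 -0.3 0" --pt "0.015 0 0.02 0 -0.1 0" --pt "-0.015 0 0 0 0.1 0" --pt "0 0 0.02 0 0.3 0" --pt "0 0 0 0 0.45 0" --pt "0 0 0.02 0 0.25 0" --pt "0 0 0 -0.2 0 0" --pt "0 0.015 0.02 -0.4 0 0" --pt "0 -0.015 0 -0.5 0 0" --pt "0 0.015 0.02 -0.3 0 0" --pt "0 -0.015 0 -0.1 0 0" --pt "0 0.015 0.02 0.1 0 0" --pt "0 0 0 0.2 0 0" --pt "0 0 0 0 0 0" --pt "0 0 0 0 0 0"

```text
time: 38.58
eef_pos: [0.5688, -0.0284, 0.1487]
tcp_rot: [0.477, 0.522, 0.479, -0.521]
contact_force: [-0.0, 0.4, -0.6]
opening: 0.69
finger_force: 66.3
```

```bash
python3 weigh.py
```

```text
t 38.975 F [-0.3   0.12 -1.52] sd [0.66 0.21 0.71] q [-0.57   0.658  1.762  1.046  1.987 -0.962] x [ 0.5679 -0.0276  0.1476] [-0.4774 -0.5213 -0.4779  0.5215] op 0.6962268978226622 66.27376288175583
```

>>> apply_moves --pt "0 0 0.04 0 0.2 0" --pt "0 0 0 0 0.4 0" --pt "0 0 0.04 0 0.6 0" --pt "0 0 0.01 0 0.4 0" --pt "0 0 0.04 0 0.2 0" --pt "0.02 0 0 0 0 0" --pt "-0.02 0 0.04 0 -0.2 0" --pt "0.02 0 0 0 -0.4 0" --pt "0 0 0.04 0 -0.6 0" --pt "0 0 0.01 0 -0.4 0" --pt "0 0.02 0.04 -0.2 -0.2 0" --pt "0 -0.02 0 -0.4 0 0" --pt "0 0.02 0.04 -0.6 0 0" --pt "0 -0.02 0 -0.4 0 0" --pt "0.02 0.02 0.04 -0.2 0.2 0" --pt "-0.02 -0.02 0.01 0 0.2 0.1" --pt "0.02 0.02 0.04 0.15 0 -0.1" --pt "0 0 0 0.1 0 0" --pt "0 0 0 0 0 0" --pt "0 0 0 0 0 0"

```text
time: 41.48
eef_pos: [0.5683, -0.028, 0.1482]
tcp_rot: [0.477, 0.521, 0.478, -0.521]
contact_force: [0.7, -0.9, -1.2]
opening: 0.692
finger_force: 66.5
```

```bash
python3 weigh.py; python3 - <<'E'
from path import *
f=np.radians(4);x=np.array([np.cos(f),np.sin(f),0]);z=np.array([0,0,-1.]);M=np.c_[x,np.cross(z,x),z]
plan([.481,-.23,.226],R.from_matrix(M))
E
```

```text
t 41.875 F [-0.06 -0.13 -1.43] sd [0.48 0.38 0.46] q [-0.57   0.658  1.762  1.046  1.987 -0.962] x [ 0.5679 -0.0276  0.1475] [-0.4775 -0.5213 -0.4778  0.5214] op 0.6943639972554676 66.48348927497864
shift/.8 [-0.1087 -0.253   0.0981] turn/45 [-1.6594  1.4173 -1.5562]
0.1 [-0.63  0.56  1.83  1.03  1.87 -0.83] ok
0.2 [-0.68  0.45  1.9   0.99  1.75 -0.68] ok
0.3 [-0.71  0.35  1.94  0.94  1.63 -0.54] ok
0.4 [-0.74  0.25  1.98  0.87  1.52 -0.38] ok
0.5 [-0.75  0.16  2.    0.78  1.42 -0.2 ] ok
0.6 [-0.74  0.09  2.01  0.67  1.33 -0.01] ok
0.7 [-0.73  0.03  2.01  0.53  1.26  0.19] ok
0.8 [-0.7  -0.    2.    0.36  1.21  0.41] ok
0.9 [-0.67 -0.01  1.98  0.18  1.19  0.64] ok
1.0 [-0.64 -0.01  1.95 -0.    1.2   0.86] ok
```

>>> apply_moves --pt "0 0 0.07 0 0 0" --pt "-0.036 -0.04 0.1 -0.553 0.472 -0.5185" --pt "-0.036 -0.085 0.1 -0.553 0.472 -0.5185" --pt "-0.036 -0.085 0.1 -0.553 0.472 -0.5185" --pt "-0.036 -0.085 0.1 -0.553 0.472 -0.5185"

```text
time: 42.5
eef_pos: [0.5389, -0.0965, 0.2281]
tcp_rot: [0.752, 0.4, 0.355, -0.386]
contact_force: [-0.3, -0.8, -1.2]
opening: 0.696
finger_force: 66.4
```

>>> apply_moves --pt "-0.036 -0.085 0 -0.553 0.472 -0.5185" --pt "-0.036 -0.085 0 -0.553 0.472 -0.5185" --pt "-0.036 -0.085 0 -0.553 0.472 -0.5185" --pt "-0.036 -0.085 0 -0.553 0.472 -0.5185"

```text
time: 43.0
eef_pos: [0.5099, -0.1638, 0.2282]
tcp_rot: [0.932, 0.231, 0.188, -0.205]
contact_force: [0.5, 0.4, -1.9]
opening: 0.695
finger_force: 66.4
```

>>> apply_moves --pt "-0.036 -0.083 0 -0.553 0.472 -0.5185" --pt "-0.036 -0.083 0 -0.553 0.472 -0.5185" --pt "-0.036 -0.083 0 -0.553 0.472 -0.5185" --pt "-0.036 -0.083 0 -0.553 0.472 -0.5185" --pt "-0.036 -0.083 0 -0.553 0.472 -0.5185" --pt "-0.036 -0.083 0 -0.553 0.472 -0.5185"

```text
time: 43.75
eef_pos: [0.4812, -0.2298, 0.2271]
tcp_rot: [0.999, 0.036, 0.0, -0.001]
contact_force: [-0.2, 0.7, -2.1]
opening: 0.7
finger_force: 66.3
```

```bash
python3 weigh.py;python3 - <<'E'
from h import *
im=ctrl.read_camera('top')[:,:,::-1]
cv2.imwrite('pics/t9.png',np.hstack([cv2.resize(im[160:250,300:420],(400,300),interpolation=2),cv2.resize(im[180:300,420:580],(400,300))]))
print([(round(d['p'],2),(np.array(d['xy'])*[640,480]).round()) for d in ctrl.boxes_of('roller_a0','top')])
E
```

```text
t 44.15 F [ 0.12  0.07 -1.94] sd [0.4  0.48 0.54] q [-6.370e-01 -6.000e-03  1.945e+00  1.000e-03  1.202e+00  8.640e-01] x [ 0.4814 -0.2304  0.2275] [ 9.994e-01  3.510e-02  2.000e-04 -2.000e-04] op 0.6972598948327171 66.3325609266758
[(0.47, array([359., 221.]))]
```

View pics/t9.png

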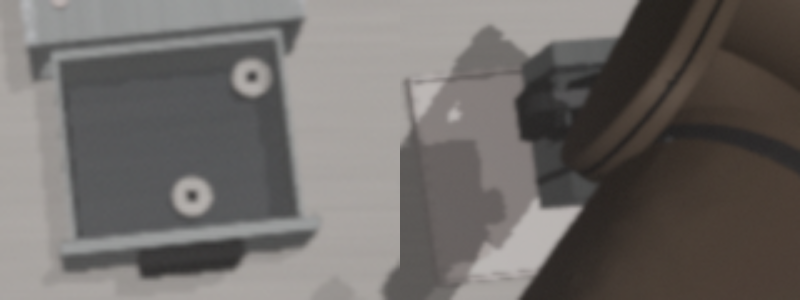

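```bash
cat > weigh2.py <<'E'
from h import *
import sys
F=[];J=[];T=[]
for i in range(int(sys.argv[1])):
    s=ctrl.get_state();F.append(s['contact_force']);J.append(s['joint_efforts']);T.append(s['wrist_torque']); ctrl.read_camera('wrist')
n=len(F)**.5
print(s['time'],'F',np.mean(F,0).round(3),'se',(np.std(F,0)/n).round(2),'J',np.mean(J,0).round(3),'se',(np.std(J,0)/n).round(4),'T',np.mean(T,0).round(4),(np.std(T,0)/n).round(4))
print('q',s['qpos'].round(4).tolist())
E
python3 weigh2.py 12
```

```text
44.8 F [-0.254 -0.049 -1.624] se [0.14 0.11 0.13] J [-2.0000e-02 -2.9056e+01 -2.9288e+01  4.0000e-03 -4.0000e-03 -0.0000e+00] se [0.0042 0.0009 0.0009 0.0001 0.0001 0.0001] T [-0.0021 -0.0011  0.0059] [0.0116 0.0089 0.0055]
q [-0.6361, -0.0058, 1.9451, 0.0003, 1.202, 0.8639]
```

>>> apply_moves --pt "0 0 -0.07 0 0 0" --pt "0 0 -0.14 0 0 0" --pt "0 0 -0.19 0 0 0" --pt "0 0 -0.215 0 0 0" --pt "0 0 -0.226 0 0 0" --pt "0 0 -0.2315 0 0 0" --pt "0 0 -0.2315 0 0 0" --pt "0 0 -0.2315 0 0 0"

```text
time: 45.85
eef_pos: [0.4823, -0.2306, 0.0434]
tcp_rot: [0.999, 0.035, 0.001, 0.001]
contact_force: [0.8, 0.3, -1.8]
opening: 0.693
finger_force: 66.4
```

>>> apply_moves --pt "0 0 0 0 0 0" --pt "0 0 0 0 0 0" --pt "0 0 0 0 0 0" --pt "0 0 0 0 0 0" --pt "0 0 0.04 0 0 0" --pt "0 0 0.1 0 0 0" --pt "0 0 0.18 0 0 0" --pt "0 0 0.2315 0 0 0" --pt "0 0 0.2315 0 0 0" --pt "0 0 0.2315 0 0 0" --pt "0 0 0.2315 0 0 0" --pt "0 0 0.2315 0 0 0" --jaw 0.95

```text
time: 47.35
eef_pos: [0.4809, -0.2297, 0.2257]
tcp_rot: [0.999, 0.035, -0.001, -0.001]
contact_force: [0.8, -0.1, 0.3]
opening: 0.95
finger_force: 0.0
```

```bash
python3 weigh2.py 4; python3 - <<'E'
from h import *
ctrl.read_camera('top')
for d in ctrl.silhouettes('canister_a','top')[:6]:
        ys,xs=np.nonzero(d['pixels']);r=cv2.minAreaRect(np.c_[xs,ys].astype(np.float32))
        print(round(d['p'],2),np.array(d['xy'])*[640,480],[np.round(a,1) for a in r],len(xs))
E
```

```text
47.5 F [ 0.188 -0.091 -0.37 ] se [0.25 0.09 0.23] J [ 6.0000e-03 -2.8224e+01 -2.8356e+01  1.0000e-03  7.0000e-03 -0.0000e+00] se [0.0017 0.0351 0.0174 0.     0.0006 0.    ] T [-0.0013 -0.0021  0.0244] [0.0147 0.0179 0.0107]
q [-0.6361, -0.0048, 1.9457, 0.0003, 1.2019, 0.8639]
0.94 [292.672 302.4  ] [array([294. , 304.4]), array([34.8, 53.4]), np.float64(71.6)] 1780
0.77 [226.112 366.096] [array([224.5, 367.1]), array([54.3, 40.7]), np.float64(37.2)] 2111
0.71 [461.504 250.08 ] [array([462.6, 246.3]), array([51.5, 40.9]), np.float64(85.6)] 1669
```

```bash
python3 weigh2.py 3
```

```text
47.75 F [-0.373  0.23   0.111] se [0.32 0.29 0.26] J [-3.0000e-03 -2.8148e+01 -2.8391e+01  1.0000e-03  1.0000e-03  0.0000e+00] se [0.     0.0052 0.0081 0.     0.0003 0.    ] T [ 0.0146 -0.0008 -0.0048] [0.0082 0.0296 0.0166]
q [-0.6361, -0.0057, 1.9451, 0.0003, 1.202, 0.8638]
```

>>> apply_moves --pt "0.009 -0.142 0 0 0 0" --pt "0.009 -0.142 0 0 0 0" --pt "0.009 -0.142 0 0 0 0" --pt "0.009 -0.142 0 0 0 0" --pt "0.009 -0.142 0 0 0 0" --pt "0.009 -0.142 0 0 0 0" --pt "0.009 -0.142 0 0 0 0" --pt "0.009 -0.142 0 0 0 0" --pt "0.009 -0.142 0 0 0 0" --pt "0.009 -0.142 0 0 0 0" --pt "0.009 -0.142 0 0 0 0"

```text
time: 49.18
eef_pos: [0.4888, -0.3438, 0.2275]
tcp_rot: [0.999, 0.035, 0.0, -0.0]
contact_force: [-0.3, -0.7, 0.1]
opening: 0.954
finger_force: 0.0
```

```bash
python3 weigh2.py 3
```

```text
49.275 F [-0.343 -0.305  0.07 ] se [0.03 0.18 0.04] J [ 1.0000e-02 -3.4025e+01 -2.8543e+01  1.0000e-03  0.0000e+00  0.0000e+00] se [0.0023 0.002  0.0001 0.0001 0.     0.    ] T [-0.0207  0.0086 -0.0091] [0.0095 0.0093 0.0078]
q [-0.7828, 0.1372, 1.7944, 0.0004, 1.2099, 0.7172]
```

>>> apply_moves --pt "0 0 -0.07 0 0 0" --pt "0 0 -0.14 0 0 0" --pt "0 0 -0.19 0 0 0" --pt "0 0 -0.215 0 0 0" --pt "0 0 -0.225 0 0 0" --pt "0 0 -0.2295 0 0 0" --pt "0 0 -0.2295 0 0 0"

```text
time: 50.2
eef_pos: [0.4896, -0.3445, 0.0454]
tcp_rot: [0.999, 0.035, 0.001, 0.001]
contact_force: [0.0, 0.7, -0.0]
opening: 0.947
finger_force: 0.0
```

>>> apply_moves --pt "0 0 0 0 0 0" --pt "0 0 0 0 0 0" --pt "0 0 0 0 0 0" --pt "0 0 0 0 0 0" --pt "0 0 0 0 0 0" --pt "0 0 0.07 0 0 0" --pt "0 0 0.14 0 0 0" --pt "0 0 0.21 0 0 0" --pt "0 0 0.2295 0 0 0" --pt "0 0 0.2295 0 0 0" --pt "0 0 0.2295 0 0 0" --pt "0 0 0.2295 0 0 0" --pt "0 0 0.2295 0 0 0" --pt "0 0 0.2295 0 0 0" --pt "0 0 0.2295 0 0 0" --pt "0 0 0.2295 0 0 0" --jaw 0

```text
time: 52.2
eef_pos: [0.4888, -0.3438, 0.2276]
tcp_rot: [0.999, 0.035, 0.0, 0.0]
contact_force: [-0.4, 0.1, -2.9]
opening: 0.693
finger_force: 65.9
```

```bash
python3 weigh2.py 3
```

```text
52.3 F [-0.1   -0.143 -2.572] se [0.17 0.12 0.31] J [-4.0000e-03 -3.4983e+01 -2.9436e+01  6.0000e-03 -5.0000e-03 -0.0000e+00] se [0.     0.0083 0.0061 0.     0.0001 0.    ] T [-0.007  -0.0012  0.0207] [0.0148 0.0074 0.0251]
q [-0.7827, 0.1369, 1.7943, 0.0004, 1.2099, 0.7172]
```

>>> apply_moves --pt "0 0 -0.07 0 0 0" --pt "0 0 -0.14 0 0 0" --pt "0 0 -0.19 0 0 0" --pt "0 0 -0.215 0 0 0" --pt "0 0 -0.225 0 0 0" --pt "0 0 -0.2305 0 0 0" --pt "0 0 -0.2305 0 0 0" --pt "0 0 -0.2305 0 0 0"

```text
time: 53.35
eef_pos: [0.4902, -0.345, 0.0455]
tcp_rot: [0.999, 0.035, 0.002, 0.002]
contact_force: [1.2, -0.8, 4.3]
opening: 0.693
finger_force: 66.4
```

>>> apply_moves --pt "0 0 0 0 0 0" --pt "0 0 0 0 0 0" --pt "0 0 0 0 0 0" --pt "0 0 0 0 0 0" --pt "0 0 0.04 0 0 0" --pt "0 0 0.1 0 0 0" --pt "0 0 0.15 0 0 0" --pt "0 0 0.15 0 0 0" --pt "0 0 0.15 0 0 0" --jaw 0.9

```text
time: 54.48
eef_pos: [0.4884, -0.3433, 0.1623]
tcp_rot: [0.999, 0.035, -0.0, -0.001]
contact_force: [-0.4, 0.8, -0.3]
opening: 0.898
finger_force: 0.0
```

```bash
python3 - <<'E'
from path import *
f=np.radians(185);x=np.array([np.cos(f),np.sin(f),0]);z=np.array([0,0,-1.]);M=np.c_[x,np.cross(z,x),z]
plan([.447,-.029,.17],R.from_matrix(M))
from h import *
ctrl.read_camera('top')
for d in ctrl.silhouettes('canister_a','top')[:6]:
        ys,xs=np.nonzero(d['pixels']);r=cv2.minAreaRect(np.c_[xs,ys].astype(np.float32))
        print(round(d['p'],2),np.array(d['xy'])*[640,480],[np.round(a,1) for a in r],len(xs))
E
```

```text
shift/.8 [-0.0517  0.3929  0.0096] turn/45 [-1.200e-03  2.000e-03 -3.979e+00]
0.1 [-0.75  0.16  1.9   0.    1.09  1.06] ok
0.2 [-0.71  0.11  1.94  0.    1.08  1.41] ok
0.3 [-0.67  0.07  1.99  0.    1.08  1.77] ok
0.4 [-0.63  0.03  2.03  0.    1.08  2.12] ok
0.5 [-0.58 -0.01  2.07  0.    1.08  2.48] ok
0.6 [-0.53 -0.04  2.1   0.    1.08  2.84] ok
0.7 [-0.58 -0.11  2.17  0.21  1.07  2.84] BAD
0.8 [-0.62 -0.2   2.27  0.43  1.01  2.84] BAD
0.9 [-0.65 -0.3   2.4   0.68  0.93  2.84] BAD
1.0 [-0.66 -0.33  2.48  0.9   0.91  2.84] BAD
0.9 [293.632 304.08 ] [array([294.2, 304.4]), array([33.6, 51.6]), np.float64(70.0)] 1691
0.87 [224.128 366.816] [array([225. , 367.1]), array([54.1, 40.1]), np.float64(36.5)] 2101
0.76 [463.68 245.28] [array([462.9, 246.1]), array([50.8, 39.2]), np.float64(84.1)] 1926
0.7 [518.528 247.2  ] [array([520.5, 241.1]), array([52.7, 44.4]), np.float64(81.6)] 1807
```

>>> apply_moves --pt "-0.0445 0.395 0.02 0 0 0.024" --pt "-0.0445 0.395 0.02 0 0 0.024" --pt "-0.0445 0.395 0.02 0 0 0.024" --pt "-0.0445 0.395 0.02 0 0 0.024" --pt "-0.0445 0.395 0.02 0 0 0.024" --pt "-0.0445 0.395 0.02 0 0 0.024" --pt "-0.0445 0.395 0.02 0 0 0.024" --pt "-0.0445 0.395 0 0 0 0.024" --pt "-0.0445 0.395 -0.07 0 0 0.024" --pt "-0.0445 0.395 -0.12 0 0 0.024" --pt "-0.0445 0.395 -0.142 0 0 0.024" --pt "-0.0445 0.395 -0.142 0 0 0.024" --pt "-0.0445 0.395 -0.142 0 0 0.024" --jaw 0

```text
time: 56.2
eef_pos: [0.4536, -0.0287, 0.0497]
tcp_rot: [0.999, 0.044, 0.0, 0.0]
contact_force: [-0.2, -0.1, -0.9]
opening: 0.001
finger_force: 0.0
```

```bash
python3 -c "
from h import *
s=ctrl.get_state();print(s['time'],s['eef_pos'],s['contact_force'],((np.array([.590,-.0162,.05])-s['eef_pos'])/.8).round(4))"
```

```text
56.2 [ 0.45363704 -0.02866775  0.0496968 ] [-0.17432227 -0.09091959 -0.85355364] [0.1705 0.0156 0.0004]
```

>>> apply_moves --pt "0.012 0.001 0 0 0 0" --pt "0.024 0.002 0 0 0 0" --pt "0.034 0.003 0 0 0 0" --pt "0.044 0.004 0 0 0 0" --pt "0.054 0.005 0 0 0 0" --pt "0.064 0.006 0 0 0 0" --pt "0.075 0.007 0 0 0 0" --pt "0.086 0.008 0 0 0 0" --pt "0.097 0.009 0 0 0 0" --pt "0.108 0.01 0 0 0 0" --pt "0.119 0.011 0 0 0 0" --pt "0.13 0.012 0 0 0 0" --pt "0.141 0.013 0 0 0 0" --pt "0.152 0.014 0 0 0 0" --pt "0.162 0.0148 0 0 0 0" --pt "0.17 0.0156 0 0 0 0" --pt "0.17 0.0156 0 0 0 0"

```text
time: 58.32
eef_pos: [0.5895, -0.0153, 0.0493]
tcp_rot: [0.999, 0.045, -0.0, -0.0]
contact_force: [-4.1, -2.8, 2.3]
opening: -0.002
finger_force: 2.3
```

>>> apply_moves --pt "0.003 0.0003 0 0 0 0" --pt "0.006 0.0006 0 0 0 0" --pt "0.009 0.0009 0 0 0 0" --pt "0.009 0.0009 0 0 0 0" --pt "0.009 0.0009 0 0 0 0"

```text
time: 58.95
eef_pos: [0.5961, -0.0147, 0.0493]
tcp_rot: [0.999, 0.045, -0.0, 0.0]
contact_force: [-3.7, -1.6, 0.5]
opening: -0.002
finger_force: 2.5
```

>>> apply_moves --pt "0.002 0.0002 0 0 0 0" --pt "0.004 0.0004 0 0 0 0" --pt "0.005 0.0005 0 0 0 0" --pt "0.005 0.0005 0 0 0 0"

```text
time: 59.45
eef_pos: [0.5989, -0.0144, 0.0493]
tcp_rot: [0.999, 0.045, -0.002, 0.0]
contact_force: [-9.3, -2.6, 5.3]
opening: 0.002
finger_force: 4.6
```

>>> apply_moves --pt "0.002 0.0002 0 0 0 0" --pt "0.0035 0.0003 0 0 0 0" --pt "0.0035 0.0003 0 0 0 0"

```text
time: 59.82
eef_pos: [0.5989, -0.0144, 0.0493]
tcp_rot: [0.999, 0.045, -0.006, -0.0]
contact_force: [-18.1, -5.1, 13.1]
opening: 0.001
finger_force: 9.3
```

>>> apply_moves --pt "-0.06 -0.005 0 0 0 0" --pt "-0.13 -0.011 0 0 0 0" --pt "-0.17 -0.015 0 0 0 0" --pt "-0.17 -0.015 0 0 0 0" --pt "-0.17 -0.015 0.08 0 0 0" --pt "-0.17 -0.015 0.16 0 0 0" --pt "-0.17 0.06 0.25 0 0 0" --pt "-0.17 0.14 0.28 0 0 0" --pt "-0.17 0.22 0.28 0 0 0" --pt "-0.17 0.28 0.28 0 0 0" --pt "-0.17 0.28 0.28 0 0 0" --pt "-0.17 0.28 0.28 0 0 0" --pt "-0.17 0.28 0.28 0 0 0" --pt "-0.17 0.28 0.28 0 0 0" --pt "-0.17 0.28 0.28 0 0 0" --pt "-0.17 0.28 0.28 0 0 0"

```text
time: 61.82
eef_pos: [0.4673, 0.2096, 0.2735]
tcp_rot: [0.999, 0.044, 0.0, -0.0]
contact_force: [-0.6, 0.4, -0.6]
opening: -0.003
finger_force: 0.0
```

```bash
python3 -c "
from h import *
save('top','end.png')"
```

```text
(no output)
```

View pics/end.png

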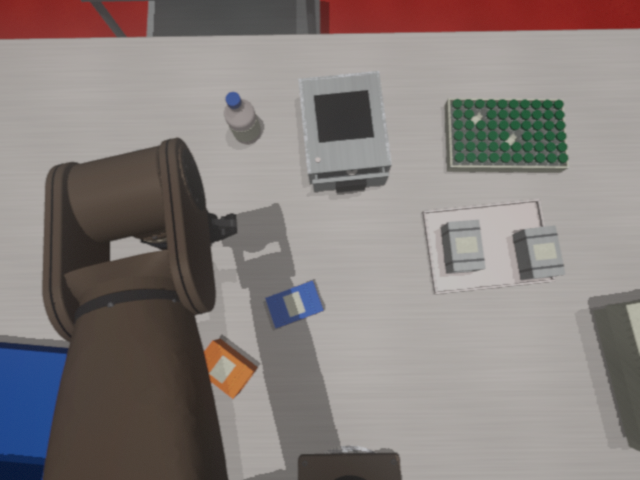

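The drawer is shut at (345,180). The right canister has been knocked: it sat at (520,241) and is now near (540,252), on or over the tray's right wall. I'll fit its pose from both cameras and re-place it.

```bash
cat > fit.py <<'E'
from h import *
from scipy.optimize import minimize
def sil(cam,near,rad=45):
    ctrl.read_camera(cam); b=None
    for d in ctrl.silhouettes('canister_a',cam):
        e=np.linalg.norm(np.array(d['xy'])*[640,480]-near); print(cam,round(d['p'],2),(np.array(d['xy'])*[640,480]).round(),int(d['pixels'].sum()))
        if e<rad and (b is None or e<b[0]): b=(e,d['pixels'])
    return None if b is None else b[1]
C=np.array([[a*.0475,b*.03,c*.03] for a in(-1,1) for b in(-1,1) for c in(-1,1)])
def mask(cam,p):
    pts=np.array([w2pix(cam,q) for q in R.from_euler('ZYX',p[3:]).apply(C)+p[:3]])
    m=np.zeros((1920,2560),np.uint8);cv2.fillConvexPoly(m,cv2.convexHull((pts*4).astype(np.float32).round().astype(np.int32)),255)
    return cv2.resize(m,(640,480),interpolation=cv2.INTER_AREA)/255.
def fit(S,p0,fl=False):
    def cost(v):
        p=np.array(p0,float); 
        if fl: p[[0,1,3]]+=v
        else: p+=v
        return sum(1-np.minimum(m:=mask(c,p),s).sum()/np.maximum(m,s).sum() for c,s in S.items())
    n=3 if fl else 6
    st=np.diag([.01,.01,.1] if fl else [.01,.01,.008,.1,.1,.15])
    r=minimize(cost,np.zeros(n),method='Nelder-Mead',options=dict(initial_simplex=np.vstack([np.zeros(n),st]),maxiter=250,xatol=1e-4,fatol=1e-4))
    return r.x,r.fun
E
python3 - <<'E'
from fit import *
for nm,near,xy in(('right',(540,252),(.475,-.36)),('left',(463,247),(.481,-.23))):
    S={'top':sil('top',near)}
    sc=w2pix('scene',[*xy,.034]);m=sil('scene',sc,40)
    if m is not None:S['scene']=m
    print(nm,sc,S.keys())
    for fl in(True,False):
        v,f=fit(S,[*xy,.034,np.radians(8),0,0],fl);print('flat' if fl else 'free',v[:(2 if fl else 3)].round(4)+np.array([*xy,.034])[:(2 if fl else 3)],np.degrees(v[(2 if fl else 3):]).round(1),round(f,3))
print([pix2w('top',u,v,.016)[:2].round(3) for u,v in((539,202),(552,282))])
E
```

```text
top 0.86 [230. 369.] 1929
top 0.71 [291. 303.] 1637
top 0.68 [464. 246.] 2030
top 0.62 [540. 254.] 2282
top 0.56 [345. 130.] 9638
scene 0.87 [282. 186.] 1083
scene 0.81 [254. 329.] 1924
scene 0.61 [211. 380.] 2127
scene 0.57 [293. 221.] 1103
right [217.91160596 378.12868519] dict_keys(['top', 'scene'])
flat [ 0.4664 -0.3786] [-2.2] 0.124Traceback (most recent call last):
  File "<stdin>", line 8, in <module>
  File "fit.py", line 22, in fit
    r=minimize(cost,np.zeros(n),method='Nelder-Mead',options=dict(initial_simplex=np.vstack([np.zeros(n),st]),maxiter=250,xatol=1e-4,fatol=1e-4))
    res = _minimize_neldermead(fun, x0, args, callback, bounds=bounds,
                               **options)
    fxc = func(xc)
    fx = function(np.copy(x), *(wrapper_args + args))
  File "fit.py", line 19, in cost
    return sum(1-np.minimum(m:=mask(c,p),s).sum()/np.maximum(m,s).sum() for c,s in S.items())
  File "fit.py", line 19, in <genexpr>
    return sum(1-np.minimum(m:=mask(c,p),s).sum()/np.maximum(m,s).sum() for c,s in S.items())
                               ~~~~^^^^^
  File "fit.py", line 11, in mask
    pts=np.array([w2pix(cam,q) for q in R.from_euler('ZYX',p[3:]).apply(C)+p[:3]])
                  ~~~~~^^^^^^^
  File "h.py", line 19, in w2pix
    c,T=campose(cam,st); q=T[:3,:3].T@(np.array(p)-T[:3,3]); q=q/-q[2]
        ~~~~~~~^^^^^^^^
  File "h.py", line 9, in campose
    c=ctrl.get_calibration(cam)
ValueError: time passes only in moves, steps and waits
```

```bash
python3 - <<'E'
t=open('h.py').read()
t=t.replace("def campose(cam,st=None):\n    c=ctrl.get_calibration(cam)","_C={}\ndef campose(cam,st=None):\n    if cam not in _C:_C[cam]=ctrl.get_calibration(cam)\n    c=_C[cam]")
open('h.py','w').write(t)
E
python3 - <<'E'
from fit import *
for nm,near,xy in(('left',(463,247),(.481,-.23)),('right',(540,252),(.466,-.375))):
    S={'top':sil('top',near,25)}
    m=sil('scene',w2pix('scene',[*xy,.034]),30)
    if m is not None:S['scene']=m
    S={k:v for k,v in S.items() if v is not None}
    for fl in(True,False):
        v,f=fit(S,[*xy,.034,np.radians(5),0,0],fl);k=2 if fl else 3;print(nm,S.keys(),'flat' if fl else 'free',(v[:k]+np.array([*xy,.034])[:k]).round(4),np.degrees(v[k:]).round(1),round(f,3))
E
```

```text
top 0.88 [228. 367.] 1874
top 0.6 [292. 304.] 1700
top 0.59 [464. 248.] 2024
top 0.56 [540. 252.] 2299
top 0.33 [351. 180.] 1367
scene 0.9 [292. 224.] 1096
scene 0.8 [255. 331.] 1908
scene 0.7 [211. 379.] 2127
scene 0.56 [281. 184.] 1111
left dict_keys(['top', 'scene']) flat [ 0.4813 -0.2306] [-1.4] 0.113
left dict_keys(['top', 'scene']) free [ 0.4822 -0.2307  0.0367] [-1.5 -1.6 -1. ] 0.092
top 0.95 [227. 366.] 1874
top 0.75 [541. 253.] 2230
top 0.72 [461. 250.] 1928
top 0.69 [291. 303.] 1627
scene 0.97 [281. 183.] 1066
scene 0.8 [291. 224.] 1096
scene 0.66 [213. 380.] 2209
scene 0.61 [256. 332.] 1923
right dict_keys(['top', 'scene']) flat [ 0.4668 -0.3771] [0.] 0.143
right dict_keys(['top', 'scene']) free [ 0.467  -0.3764  0.0374] [-0.1 -1.3  4.3] 0.111
```

```bash
python3 - <<'E'
from path import *
f=np.radians(5);x=np.array([np.cos(f),np.sin(f),0]);z=np.array([0,0,-1.]);M=np.c_[x,np.cross(z,x),z]
print(ctrl.get_state()['time'],ctrl.get_state()['eef_pos']);plan([.467,-.3767,.2],R.from_matrix(M))
E
```

```text
62.475 [0.46718921 0.21014049 0.27353258]
shift/.8 [-2.000e-04 -7.336e-01 -9.190e-02] turn/45 [-0.0001  0.0005 -0.0031]
0.1 [ 0.11 -0.14  2.    0.    1.28  1.59] ok
0.2 [-0.02 -0.17  2.04  0.    1.27  1.46] ok
0.3 [-0.14 -0.19  2.07  0.    1.26  1.34] ok
0.4 [-0.27 -0.18  2.07  0.    1.25  1.21] ok
0.5 [-0.39 -0.16  2.07  0.    1.23  1.09] ok
0.6 [-0.5  -0.12  2.05  0.    1.21  0.98] ok
0.7 [-0.61 -0.06  2.01  0.    1.19  0.88] ok
0.8 [-0.7   0.01  1.96  0.    1.18  0.79] ok
0.9 [-0.78  0.09  1.89  0.    1.17  0.71] ok
1.0 [-0.85  0.17  1.81  0.    1.16  0.64] ok
```

>>> apply_moves --pt "0 -0.734 0 0 0 0" --pt "0 -0.734 0 0 0 0" --pt "0 -0.734 0 0 0 0" --pt "0 -0.734 0 0 0 0" --pt "0 -0.734 0 0 0 0" --pt "0 -0.734 0 0 0 0" --pt "0 -0.734 0 0 0 0" --pt "0 -0.734 0 0 0 0" --pt "0 -0.734 0 0 0 0" --pt "0 -0.734 0 0 0 0" --pt "0 -0.734 -0.092 0 0 0" --pt "0 -0.734 -0.092 0 0 0" --pt "0 -0.734 -0.092 0 0 0" --pt "0 -0.734 -0.16 0 0 0" --pt "0 -0.734 -0.22 0 0 0" --pt "0 -0.734 -0.26 0 0 0" --pt "0 -0.734 -0.284 0 0 0" --pt "0 -0.734 -0.284 0 0 0" --pt "0 -0.734 -0.284 0 0 0" --jaw 1

```text
time: 64.85
eef_pos: [0.4685, -0.3783, 0.0487]
tcp_rot: [0.999, 0.045, 0.001, 0.002]
contact_force: [0.3, -0.3, 0.1]
opening: 1.003
finger_force: 0.0
```

>>> apply_moves --pt "0 0 0 0 0 0" --pt "0 0 0 0 0 0" --pt "0 0 0 0 0 0" --pt "0 0 0 0 0 0" --pt "0 0 0 0 0 0" --pt "0 0 0 0 0 0" --pt "0 0 0.02 0 0 0" --pt "0 0 0.04 0 0 0" --pt "0 0 0.04 0 0 0" --pt "0 0 0.04 0 0 0" --jaw 0 --squeeze 40

```text
time: 66.1
eef_pos: [0.467, -0.3769, 0.0783]
tcp_rot: [0.999, 0.045, 0.0, -0.0]
contact_force: [-0.3, 0.2, -1.6]
opening: 0.702
finger_force: 44.5
```

```bash
python3 -c "
from h import *
s=ctrl.get_state();print(s['time'],s['eef_pos'],s['contact_force'],s['opening'],s['joint_efforts'].round(3),((np.array([.4886,-.344,s['eef_pos'][2]])-s['eef_pos'])/.8).round(4))"
```

```text
66.1 [ 0.46701995 -0.37691531  0.07825666] [-0.30431429  0.17299507 -1.64494137] 0.7020708240391791 [-9.0000e-03 -3.8647e+01 -2.5680e+01  4.0000e-03 -2.3000e-02  0.0000e+00] [0.027  0.0411 0.    ]
```

>>> apply_moves --pt "0.027 0.041 0 0 0 0" --pt "0.027 0.041 0 0 0 0" --pt "0.027 0.041 -0.02 0 0 0" --pt "0.027 0.041 -0.035 0 0 0" --pt "0.027 0.041 -0.0395 0 0 0" --pt "0.027 0.041 -0.0395 0 0 0" --pt "0.027 0.041 -0.0395 0 0 0" --pt "0.027 0.041 -0.0395 0 0 0"

```text
time: 67.1
eef_pos: [0.4881, -0.3444, 0.0478]
tcp_rot: [0.999, 0.044, -0.001, -0.001]
contact_force: [-4.4, 5.1, 11.2]
opening: 0.698
finger_force: 46.4
```

>>> apply_moves --pt "0 0 0 0 0 0" --pt "0 0 0 0 0 0" --pt "0 0 0 0 0 0" --pt "0 0 0 0 0 0" --pt "0 0 0.04 0 0 0" --pt "0 0 0.1 0 0 0" --pt "0 0 0.18 0 0 0" --pt "0 0 0.23 0 0 0" --pt "0 0.06 0.26 0 0 0" --pt "0 0.14 0.26 0 0 0" --pt "0 0.22 0.26 0 0 0" --pt "0 0.3 0.26 0 0 0" --pt "0 0.38 0.26 0 0 0" --pt "0 0.46 0.26 0 0 0" --pt "0 0.54 0.26 0 0 0" --pt "0 0.6 0.26 0 0 0" --pt "0 0.64 0.26 0 0 0" --pt "0 0.64 0.26 0 0 0" --pt "0 0.64 0.26 0 0 0" --jaw 0.9

```text
time: 69.47
eef_pos: [0.4887, 0.1672, 0.2546]
tcp_rot: [0.999, 0.045, 0.0, 0.0]
contact_force: [-0.4, 0.1, -0.2]
opening: 0.898
finger_force: 0.0
```

```bash
python3 - <<'E'
from h import *
im=ctrl.read_camera('top')
for d in ctrl.silhouettes('canister_a','top')[:6]:
        ys,xs=np.nonzero(d['pixels']);r=cv2.minAreaRect(np.c_[xs,ys].astype(np.float32))
        print(round(d['p'],2),np.array(d['xy'])*[640,480],[np.round(a,1) for a in r],len(xs))
print([(round(d['p'],2),(np.array(d['xy'])*[640,480]).round()) for d in ctrl.boxes_of('drawer_front','top')])
a=cv2.imread('pics/end.png')[:,:,::-1]
print('diff drawer',np.abs(im[150:200,300:400].astype(int)-a[150:200,300:400]).mean())
E
```

```text
0.8 [292.992 303.216] [array([294.5, 303.9]), array([33.5, 52. ]), np.float64(70.1)] 1679
0.62 [521.984 242.688] [array([520.4, 242.7]), array([52.1, 44.3]), np.float64(79.0)] 2199
0.55 [463.616 247.776] [array([462.8, 246.7]), array([53. , 41.2]), np.float64(84.1)] 2086
0.42 [251.008 366.288] [array([253.5, 367.5]), array([11.,  7.]), np.float64(90.0)] 62
[(0.61, array([350., 182.]))]
diff drawer 9.152533333333333
```

```bash
python3 - <<'E'
from h import *
im=ctrl.read_camera('top')
for n,a in(('start',cv2.imread('pics/top0.png')),('end',cv2.imread('pics/end.png')),('now',im)):
    print(n,a[170:215:3,352].mean(1).round().astype(int) if a.ndim==3 else 0)
    m=(a[170:215,335:370].mean(2)<45);print(m.sum(),np.nonzero(m.any(1))[0][[0,-1]]+170)
E
```

```text
start [ 57  47 121 101  46  43  40  66 120 139 141 144 142 142 141]
139 [181 190]
end [ 81 116 149 126  60  57  55  86 148 168 170 174 171 171 170]Traceback (most recent call last):
  File "<stdin>", line 5, in <module>
IndexError: index 0 is out of bounds for axis 0 with size 0
```

```bash
python3 - <<'E'
from h import *
print(ctrl.read_camera('top')[170:215:3,352].mean(1).round().astype(int))
print(ctrl.sign_off())
E
```

```text
[ 89 125 158 135  64  63  59  92 158 179 181 185 182 183 180]
the job is handed in; nothing more can be done
None
```

I handed the job in at about 70 s of robot time: both rollers (one from each canister) are in the drawer, it is caught shut, and both empty canisters lie on their sides in the tray after I re-placed one that had been knocked against the wall.

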